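# Fit the adjustable wrench and tighten the mincer's hold-down nut

### The job

The mincer's hold-down nut has worked loose, and an adjustable wrench lies over it with its jaws open too wide. Press lightly on the wrench's worm and roll it towards the jaws until they just fit the nut, and only then swing the handle clockwise, seen from above, until the nut comes up firm against its stop, without forcing it. Leave the wrench flat on the nut, let go of it, and leave everything else on the table where it is.

Things in the scene. Friction and masses are not known exactly. Their poses are not given: they have to be found in the camera images.
- nut_top (a point): centre of the top of the brass hex nut: 30 mm across flats, 34.6 mm across corners, 14 mm tall, top 23 mm above the table; a steel stud of 18 mm diameter stands 4 mm out of it. It turns about the vertical through this point. This point's x axis turns with the nut and lies along two of its flats
- nut (a joint): turn of the nut in rad, growing clockwise seen from above (tightening); it starts near 0. Stiff: about 0.6 N m. It ends at a hard stop (fully tight) at 0.75
- mincer: white mincer, 0.34 m tall, on an 8 mm thick aluminium foot plate 240 mm wide, fixed. Origin on the table under the nut's axis, x along the plate towards the machine, whose face is 200 mm from the nut. The plate reaches 130 mm from the nut under the wrench's handle; the rest of the handle hangs free over the table
- wrench_mouth (a point): point of the adjustable wrench (dark steel, blue handle, 275 mm long, 0.7 kg, lying flat and loose) on the nut's axis when the nut sits against the fixed jaw; 8 mm above its underside (head 16 mm thick). x points out of the mouth, away from the handle, along the jaw faces; y from the fixed to the sliding jaw; z up. Fixed jaw's face at y = -15 mm, throat at x = -19 mm, jaws end at x = +17 mm
- jaw (a joint): sliding jaw: its play on the 30 mm nut in m (0: jaws 30 mm apart, the nut fits exactly; 0.006: 36 mm apart). It slides as the worm turns. It holds against the ordinary load of turning the nut, but forcing the handle against the stop makes it creep open
- worm_top (a point): top of the worm, a knurled brass roller of 20 mm diameter, 18 mm long, set in the wrench's head with its axis along the wrench's y. The point is the middle of its uppermost line, 22 mm above the wrench's underside and 6 mm proud of the head around it, 44 mm behind wrench_mouth (same axes). Press lightly on it with a shut fingertip; more than 30 N is too rough
- worm (a joint): turn of the worm in rad, growing as its top rolls towards the mouth (wrench's +x), which closes the jaws by 0.8 mm per rad (10 mm rolled). Rolling takes about 5 to 6 N of drag: a press of 8 to 14 N with the fingertip drawn along +x does it; lift, go back and repeat. Once the jaws are tight on the nut it stops turning, and the finger drags hard or slips
- wrench_handle (a point): middle of the wrench's handle, 190 mm behind wrench_mouth, half-way up; same axes. The handle is a bar 26 mm wide (y), 12 mm thick (z), running on to 258 mm behind wrench_mouth; its underside stands 10 mm above the table. Tightening swings it to the wrench's +y side. A sideways push here of about 4 N turns the nut; about 7 N shows it is at the stop, above 9 N is forcing it
- tray: aluminium baking tray 300 x 200 x 35 mm, leave alone; origin at the centre of its underside
- spare_nut_c (a point): spare brass nut lying in the tray, leave alone; its centre
- washer: steel washer, 56 mm, in the tray, leave alone; its underside's centre
- screwdriver: orange screwdriver lying in the tray, leave alone
- bowl: steel bowl 150 mm wide, leave alone; origin under its centre
- salt_jar: glass jar, blue cap, 68 mm wide, 100 mm tall, leave alone; origin under its centre
- mug: white mug, 80 mm wide, 90 mm tall, leave alone; origin under its centre

How it is judged:
On the way, in this order (a step that is already met when the one before it is completed fails the run):
1. the jaws have been closed on the nut (less than 1.5 mm of play) before it is turned (value of joint jaw below 0.0015 m and value of joint nut below 0.25 rad and horizontal distance between wrench_mouth and nut_top below 0.006 m), for 0.2 s.
2. the nut is tight against its stop, turned by the wrench (value of joint nut above 0.69 rad and value of joint jaw below 0.002 m and horizontal distance between wrench_mouth and nut_top below 0.008 m), for 0.2 s.
At the end, for the whole second after the job is handed in: the nut is within 0.06 rad of its stop (joint above 0.69), the jaws still fit it with less than 2 mm of play, and the wrench lies flat on the plate (within 0.06 rad) with the nut in its mouth (within 8 mm) and at rest (all of step 2 and angle between wrench_mouth's own z axis and vertical below 0.06 rad and height (world z) of wrench_mouth below 0.022 m and velocity of joint nut between -0.05 and 0.05 rad/s); the robot touches nothing.
It fails at once if the jaws have 2 mm of play or more while the nut is past 0.25 rad: turned with loose jaws, or forced until they sprang open (value of joint nut above 0.25 rad and value of joint jaw above 0.002 m).
It fails at once if the robot bears on the worm with more than 30 N (contact force between any of the fingers, the arm and worm above 30 N).
It fails at once if a bystander is moved by more than 30 mm (distance of any of tray, spare_nut_c, washer, screwdriver, bowl, salt_jar, mug from where it was at the start of the episode above 0.03 m).
It also fails if it takes over 72 s, if anything falls off the work surface, if the arm or the gripper's body presses on something with over 40 N, if the wrist force passes 120 N, or if a joint passes its speed limit or range.

### The arm

A 6-joint arm with a two-finger parallel gripper is mounted at the origin on the work surface. World frame = base frame: x ahead of the robot, y to its left, z up, the work surface at z = 0. Lengths are in m, angles in rad, forces in N, time in s.
With the tool pointing down it reaches from about 0.3 to 0.775 m from the base axis. Payload 14.6 kg.
Tool frame: the origin (TCP) lies between the finger pads; the fingertips stand 19 mm ahead of it and the grasp point (between the pads) is the TCP; z points along the fingers, y is the direction in which the jaws open and shut (so a half turn about z gives the same grasp; the last joint's range is limited). The gripper opens to 94 mm and grips with 3 to 60 N. Pads are 16 mm wide; open, the fingers measure 119 mm over their backs; the gripper's body (75 mm by 177 mm) begins 78 mm behind the grasp point.
Start: joints at [-1.383, 0.3, 1.521, -0, 1.321, -0.067], TCP at [0.139, -0.532, 0.224] pointing down, gripper open.
Joint ranges: [-3.03, 3.03], [-0.79, 2.21], [0.23, 2.52], [-1.04, 4.18], [0, 3.07], [-2.55, 2.55]. Speed limits (rad/s): [2.22, 2.22, 2.57, 3.14, 3.14, 3.14].

### API

Orientations are given as [roll, pitch, yaw] about the fixed x, y, z axes, in that order (R = Rz(yaw) Ry(pitch) Rx(roll)).
In Python, from station import telemetry, vision, ctrl gives the robot as it stands. The module is installed in compiled form; this text tells all that it offers.
- The arm moves only by the shell command python3 -m creep 'ROWS' [FORCE]. ROWS is JSON, a list of rows, each a list of 3 entries, a list of its own where there are three numbers: the shift along the tool's x, y, z in units of 50 mm (1.0 is 50 mm), then the turn about the tool's z in units of 8 degrees (1.0 is 8 degrees), then the opening, from 0 (shut) to 1 (fully open). In form: [[[tx, ty, tz], twist, gripper], ...]. A call has 1 to 12 rows; each row is the pose to reach, as a shift and turn from the pose commanded when the call began, along the tool's axes at that moment; what a row does not reach only later rows make up. A row lasts 1/10 s, in which the tool goes at most 50 mm and 8.59 degrees, less where a joint would pass 70% of its speed; a pose out of reach is approached as far as the arm can. A call with a gripper value outside its range is refused whole. The fingers move at their own pace and stop on an object; FORCE is the grip in N (left out, the last holds). Time passes only in rows, so rows that repeat a pose let the fingers close. It gives the time, the measured TCP pose, the force and the opening at its end, in the units of the state.
- telemetry.get_obs(): the state, without advancing time (a new reading comes with each control period).
- vision.camera(name): name is "scene" or "top" or "wrist"; returns a dict with "img" (480x640x3 uint8, red, green, blue), "depth" (480x640 float32, m along the optical axis (not along the pixel's ray), 0 where there is no reading), "vertical_fov" (degrees; the focal length in pixels is half the picture's height over the tangent of half this angle, whatever the lens; pixels are square), "cx", "cy" (the principal point, pixels), "extrinsics" (4x4, takes a point from camera to world coordinates); the wrist camera has in their place "hand_eye" (4x4, takes a point from camera to tool coordinates, whose origin is the TCP and whose axes are the flange's). Camera axes: x right, y down, z forward; pixel columns grow to the right and rows downward; lengths in m; the calibration is good to about 2 mm. A picture is of the moment at which its call begins: read the wrist's pose just before it.
- ctrl.hand_in(): hands the job in, once; it reports no verdict.
The state is a dict: "time_s": time; "qpos": joint angles; "joint_vel": joint speeds; "tau": joint torques, N m; "ee_pos": TCP position; "eef_rot": TCP orientation; "force": force on the tool from outside, world axes, zero at the start; "moment": the same for the moment, N m; "grip_width": finger opening in m.
Only numpy, scipy, OpenCV 4.12 (cv2) and the standard library are available. Lean on these libraries where they do the work, as an engineer would, in place of code of your own. Each camera call takes 0.05 s, during which the arm holds its last target.

## Working session

There is one attempt and no reset: what is moved stays moved. The work goes in short steps, Python scripts to look and compute and a shell command to move; the robot and the scene stay as the last step left them, time stands still between calls to the robot, and variables do not carry over. Pictures are saved under pics/ and viewed, and the job is handed in when it is done.

```bash
mkdir -p pics; ls
cat > h.py <<'E'
import numpy as np,cv2
from station import telemetry,vision,ctrl
def K(c):
    f=240/np.tan(np.radians(c["vertical_fov"])/2); return f,c["cx"],c["cy"]
def save(c,n,crop=None,s=1):
    im=cv2.cvtColor(c["img"],cv2.COLOR_RGB2BGR)
    if crop: x0,y0,x1,y1=crop; im=im[y0:y1,x0:x1]
    if s!=1: im=cv2.resize(im,None,fx=s,fy=s,interpolation=cv2.INTER_CUBIC)
    cv2.imwrite("pics/"+n,im)
def px(c,u,v,z=None,E=None):
    f,cx,cy=K(c); E=c["extrinsics"] if E is None else E
    d=np.array([(u-cx)/f,(v-cy)/f,1.])
    if z is None: 
        p=d*c["depth"][int(v),int(u)]; return E[:3,:3]@p+E[:3,3]
    r=E[:3,:3]@d; t=(z-E[2,3])/r[2]; return E[:3,3]+t*r
E
python3 - <<'E'
from h import *
import pickle
o=telemetry.get_obs(); print(o)
for n in("scene","top"):
    c=vision.camera(n); save(c,n+".png"); pickle.dump(c,open(n+".pkl","wb")); print(n,K(c),c["extrinsics"])
E
```

```text
pics
{'time_s': 0.0, 'qpos': array([-1.38261021e+00,  3.00445047e-01,  1.52160643e+00, -2.94945880e-06,
        1.32070946e+00, -6.65619909e-02]), 'joint_vel': array([-0.00073733, -0.00056922,  0.00057595,  0.00021456, -0.00060718,
       -0.00148772]), 'tau': array([ 1.92975247e-03, -5.31812096e+01, -3.52735806e+01,  7.08930963e-02,
        2.44248100e-02, -5.76898401e-05]), 'ee_pos': array([ 0.13857   , -0.53199546,  0.22388989]), 'eef_rot': array([-3.14042676e+00, -7.48559181e-05,  2.54748793e-01]), 'force': array([-1.47922364,  0.27556806,  0.31223799]), 'moment': array([ 0.01717391, -0.00926008,  0.04364004]), 'grip_width': 0.0938911755469296}
scene (np.float64(556.3929671182817), 324.6857430373308, 249.8669413217739) [[ 0.86912186  0.43182504 -0.24115206  0.83979574]
 [ 0.49458961 -0.76164317  0.4186655  -0.62633312]
 [-0.00288157 -0.48314265 -0.87553691  1.05825976]
 [ 0.          0.          0.          1.        ]]
top (np.float64(457.4581343932836), 318.30344002152077, 237.0449649444917) [[ 0.00559547 -0.99032276  0.13867057  0.35938405]
 [-0.99948543 -0.00991859 -0.03050403 -0.10100042]
 [ 0.03158425 -0.13842853 -0.98986867  1.28522831]
 [ 0.          0.          0.          1.        ]]
```

View pics/scene.png

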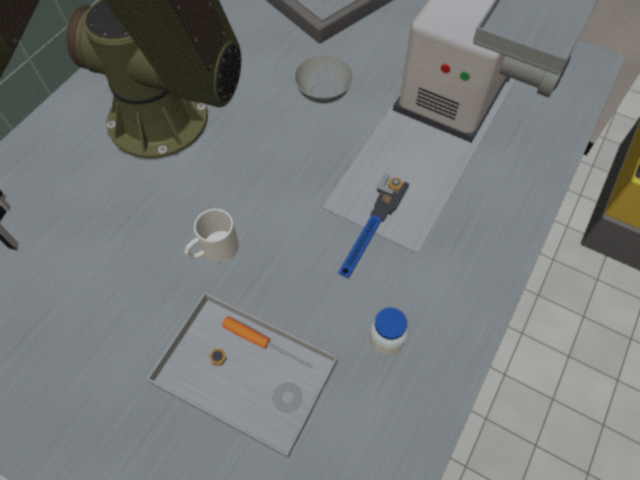

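View pics/top.png

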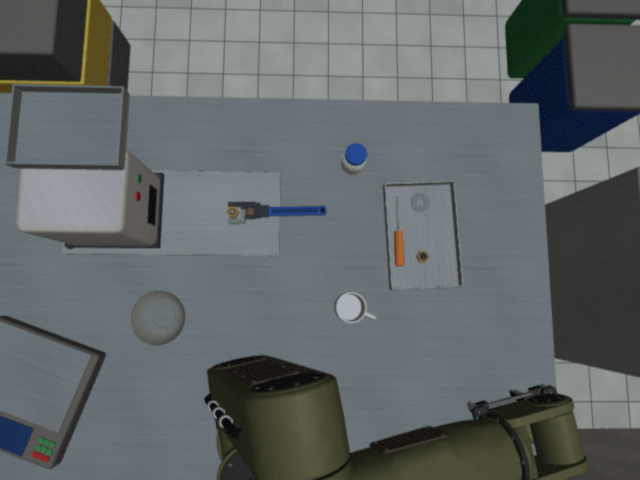

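The wrench is at about (235–325, 211) in the top view, with its mouth to the left (world +y). I'll zoom in next.

Run:
```python
from h import *
import pickle
t=pickle.load(open("top.pkl","rb")); s=pickle.load(open("scene.pkl","rb"))
save(t,"topz.png",(215,180,335,240),6.5)
save(s,"scz.png",(325,160,425,285),4.8)
for u,v,z in((234,212,.027),(265,211,.03),(325,211,.022),(270,206,.022),(270,216,.022)): print(u,v,px(t,u,v,z))
```

```text
234 212 [0.60368949 0.09539221 0.027     ]
265 211 [0.60695081 0.00918319 0.03      ]
325 211 [ 0.61052469 -0.1583628   0.022     ]
270 206 [ 0.6229762  -0.00379297  0.022     ]
270 216 [ 0.59445626 -0.00436859  0.022     ]
```

View pics/topz.png

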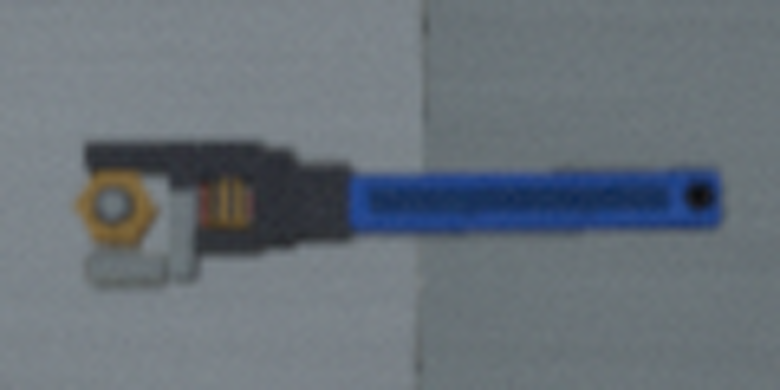

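View pics/scz.png

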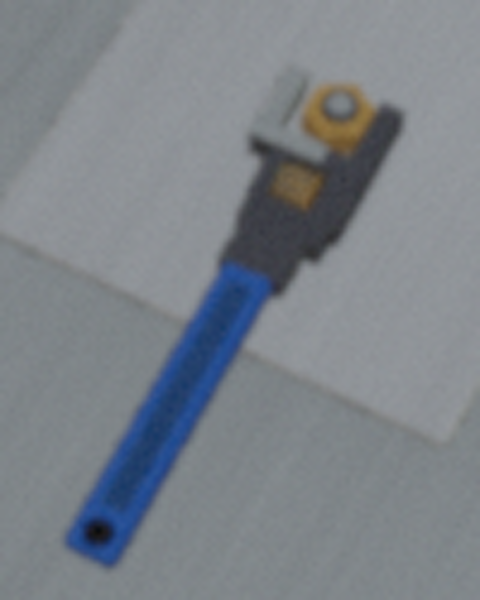

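```bash
cat >> h.py <<'E'
from scipy.spatial.transform import Rotation as R
def Rt(o): return R.from_euler("xyz",o["eef_rot"]).as_matrix()
def go(tgt,yaw=None):
    o=telemetry.get_obs(); r=Rt(o); d=r.T@(np.array(tgt)-o["ee_pos"])
    dy=0 if yaw is None else (yaw-o["eef_rot"][2])
    print("units",(d/.05).round(3),"twist(8deg)",round(-np.degrees(dy)/8,3),"pos",o["ee_pos"].round(4),"rot",o["eef_rot"].round(4),"F",o["force"].round(2),"t",o["time_s"])
E
python3 - <<'E'
from h import *
import pickle
t=pickle.load(open("top.pkl","rb")); s=pickle.load(open("scene.pkl","rb"))
n=px(t,232.4,211.5,.027); h=px(t,322.7,210,.022); print("top",n,h,np.degrees(np.arctan2(*(n-h)[:2])))
n=px(s,325+341/4.8,160+105/4.8,.027); h=px(s,325+97/4.8,160+532/4.8,.022);w=px(s,325+296/4.8,160+186/4.8,.03); print("sc",n,h,w,np.degrees(np.arctan2(*(n-h)[:2])))
go([.6,0.0,.224],0)
c=vision.camera("wrist"); print(c["hand_eye"],K(c))
E
```

```text
top [0.60505304 0.09986574 0.027     ] [ 0.61331185 -0.15187489  0.022     ] -1.8790185076731578
sc [0.60944861 0.0997944  0.027     ] [ 0.61625269 -0.15308869  0.022     ] [0.61223934 0.04609135 0.03      ] -1.541231961995208
units [ 1.1613e+01 -7.9710e+00  8.0000e-03] twist(8deg) 1.825 pos [ 0.1386 -0.532   0.2239] rot [-3.1405e+00 -1.0000e-04  2.5480e-01] F [-0.2  -0.13  0.77] t 0.1
[[-6.38927033e-04 -9.66945431e-01 -2.54982598e-01  7.45513225e-02]
 [ 9.99999459e-01 -4.08653830e-04 -9.56068125e-04  1.24650360e-03]
 [ 8.20266090e-04 -2.54983071e-01  9.66945169e-01 -1.59441816e-01]
 [ 0.00000000e+00  0.00000000e+00  0.00000000e+00  1.00000000e+00]] (np.float64(382.9767376823055), 319.6313365219163, 240.4071265207715)
```

```bash
python3 -m creep '[[[11.6,-8,0],1.8,1],[[11.6,-8,0],1.8,0],[[11.6,-8,0],1.8,0],[[11.6,-8,0],1.8,0],[[11.6,-8,0],1.8,0],[[11.6,-8,0],1.8,0],[[11.6,-8,0],1.8,0],[[11.6,-8,0],1.8,0],[[11.6,-8,0],1.8,0],[[11.6,-8,0],1.8,0],[[11.6,-8,0],1.8,0],[[11.6,-8,0],1.8,0]]' 10
python3 - <<'E'
from h import *
go([.6,0.02,.224],0)
E
```

```text
time_s: 1.35
ee_pos: [0.531, -0.077, 0.2244]
eef_rot: [3.142, 0.0, 0.004]
force: [-0.2, -1.2, 0.2]
grip_width: 0.0095
units [ 1.388 -1.936  0.008] twist(8deg) 0.026 pos [ 0.531  -0.077   0.2244] rot [3.1415 0.     0.0036] F [-0.25 -1.25  0.22] t 1.35
```

```bash
python3 -m creep '[[[1.4,-1.9,0],0,0],[[1.4,-1.9,0],0,0],[[1.4,-1.9,0],0,0],[[1.4,-1.9,0],0,0],[[1.4,-1.9,0],0,0]]'
python3 - <<'E'
from h import *
import pickle
o=telemetry.get_obs(); c=vision.camera("wrist"); r=np.eye(4); r[:3,:3]=Rt(o); r[:3,3]=o["ee_pos"]; c["extrinsics"]=r@c["hand_eye"]
pickle.dump(c,open("w1.pkl","wb")); save(c,"w1.png")
go([.6,0.02,.224],0)
E
```

```text
time_s: 1.85
ee_pos: [0.5993, 0.016, 0.224]
eef_rot: [3.141, 0.001, 0.004]
force: [-0.3, -0.9, 0.1]
grip_width: 0.0004
units [ 0.017 -0.091  0.006] twist(8deg) 0.021 pos [0.5992 0.0154 0.2243] rot [3.1415e+00 5.0000e-04 2.9000e-03] F [-0.26 -0.56 -0.48] t 1.9
```

View pics/w1.png

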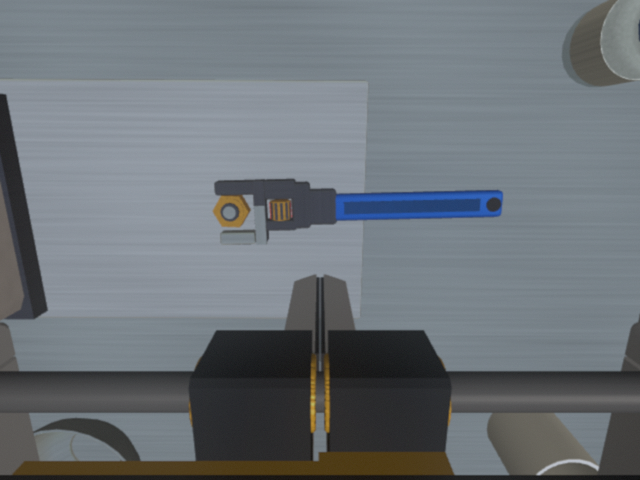

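The picture shows the nut stud at (230,212), the worm at (281,210) and the handle hole at (493,204). The shut fingertips are at (320,278).

Run:
```python
from h import *
import pickle
c=pickle.load(open("w1.pkl","rb")); save(c,"w1z.png",(205,165,355,295),5)
```

```text
(no output)
```

View pics/w1z.png

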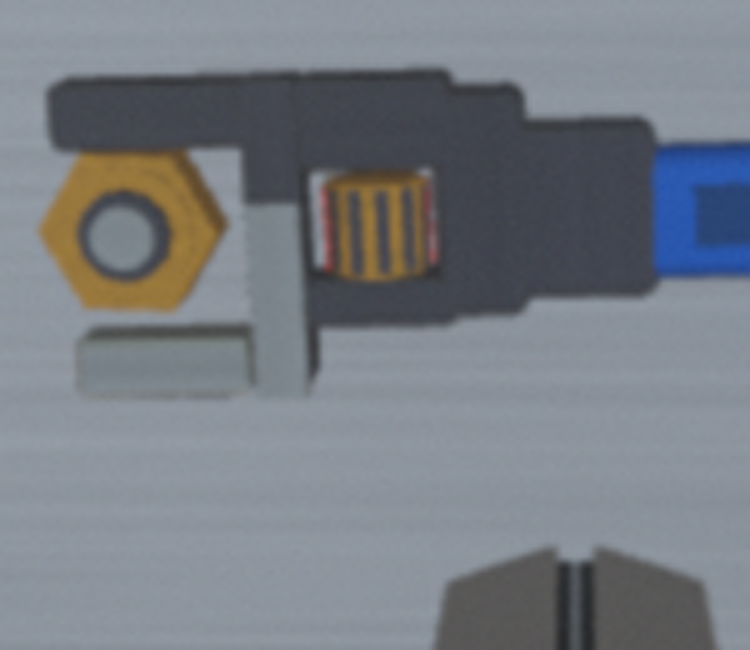

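Run:
```python
from h import *
import pickle
c=pickle.load(open("w1.pkl","rb"))
P=lambda X,Y,z:px(c,205+X/5-.4,165+Y/5-.4,z).round(4)
print("stud",P(123,236,.027)); print("worm ctr",P(380,227,.030)," edges",P(322,227,.02),P(437,227,.02),P(380,172,.03),P(380,282,.03))
print("hole",px(c,493.5,204,.022).round(4)); print("cam",c["extrinsics"][:3,3])
print("fixed jaw face",P(100,150,.024),P(240,148,.024),"slide face",P(100,330,.024),P(240,327,.024))
print("handle edges",P(655,145,.022),P(655,273,.022),"throat",P(246,180,.024), "jaw end",P(48,110,.024))
for u in(270,276,281,286,292): print(u,px(c,u,210)[2].round(4),end=' ')
```

```text
stud [0.6075 0.1006 0.027 ]
worm ctr [0.61   0.0517 0.03  ]  edges [0.6081 0.0639 0.02  ] [0.6082 0.0418 0.02  ] [0.6203 0.0515 0.03  ] [0.5995 0.052  0.03  ]
hole [ 0.615  -0.1502  0.022 ]
cam [0.6742823  0.01514945 0.38337796]
fixed jaw face [0.6234 0.1047 0.024 ] [0.6238 0.0784 0.024 ] slide face [0.5885 0.1068 0.024 ] [0.5892 0.0798 0.024 ]
handle edges [6.244e-01 2.000e-04 2.200e-02] [ 5.997e-01 -1.000e-04  2.200e-02] throat [0.6178 0.0775 0.024 ] jaw end [0.6308 0.114  0.024 ]
270 0.0215 276 0.0296 281 0.0296 286 0.0271 292 0.0218
```

Run:
```python
from h import *
go([.6095,0.0465,.075],np.radians(91.5))
```

```text
units [ 0.21  -0.621  2.986] twist(8deg) -11.417 pos [0.5992 0.0154 0.2243] rot [3.1415e+00 5.0000e-04 2.9000e-03] F [-0.26 -0.56 -0.48] t 1.9
```

```bash
python3 -m creep '[[[0.2,-0.6,0],-11.4,0],[[0.2,-0.6,0],-11.4,0],[[0.2,-0.6,0],-11.4,0],[[0.2,-0.6,0],-11.4,0],[[0.2,-0.6,0.6],-11.4,0],[[0.2,-0.6,1.2],-11.4,0],[[0.2,-0.6,1.8],-11.4,0],[[0.2,-0.6,2.4],-11.4,0],[[0.2,-0.6,2.7],-11.4,0],[[0.2,-0.6,2.9],-11.4,0],[[0.2,-0.6,2.95],-11.4,0],[[0.2,-0.6,2.95],-11.4,0]]'; python3 -m creep '[[[0,0,0],0,0],[[0,0,0],0,0]]'
python3 - <<'E'
from h import *
go([.6095,0.0465,.055],np.radians(91.5))
o=telemetry.get_obs(); c=vision.camera("wrist"); r=np.eye(4); r[:3,:3]=Rt(o); r[:3,3]=o["ee_pos"]; c["extrinsics"]=r@c["hand_eye"]
import pickle
pickle.dump(c,open("w2.pkl","wb")); save(c,"w2.png",None,1.25)
E
```

```text
time_s: 3.1
ee_pos: [0.609, 0.0449, 0.0768]
eef_rot: [-3.141, 0.0, 1.595]
force: [0.6, -0.2, 0.3]
grip_width: 0.0005
time_s: 3.3
ee_pos: [0.6096, 0.0458, 0.0775]
eef_rot: [3.141, 0.0, 1.592]
force: [-0.2, 0.7, -0.6]
grip_width: 0.0004
units [ 0.015 -0.003  0.451] twist(8deg) -0.034 pos [0.6096 0.0458 0.0775] rot [3.1408 0.     1.5923] F [-0.25  0.69 -0.65] t 3.3
```

View pics/w2.png

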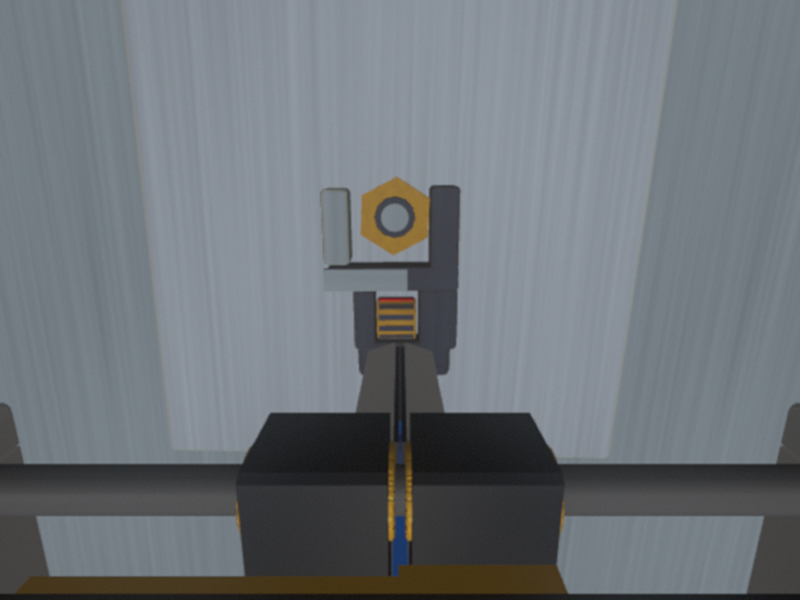

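The worm sits at (397,318) in this enlarged view, in line with the fingertip seam at x≈400. The nut is at (395,216) against the fixed jaw on the right.

Run:
```python
from h import *
import pickle
c=pickle.load(open("w2.pkl","rb"));
P=lambda X,Y,z:px(c,X/1.25,Y/1.25,z).round(4)
print("stud",P(395,217,.027),"worm",P(397,296,.02),P(397,338,.024),P(377,318,.03),P(416,318,.03),"jawfaces",P(351,215,.024),P(430,215,.024),"throat",P(400,263,.024),"end",P(445,186,.024),"nutflats",P(361,215,.023),P(429,215,.023))
```

```text
stud [0.6073 0.1009 0.027 ] worm [0.6088 0.0638 0.02  ] [0.6092 0.0445 0.024 ] [0.6    0.0559 0.03  ] [0.6176 0.0563 0.03  ] jawfaces [0.5879 0.1011 0.024 ] [0.6226 0.1018 0.024 ] throat [0.6099 0.0802 0.024 ] end [0.6286 0.1144 0.024 ] nutflats [0.5922 0.1011 0.023 ] [0.6222 0.1017 0.023 ]
```

```bash
python3 -m creep '[[[0.02,0.01,0.3],0,0],[[0.02,0.01,0.45],0,0],[[0.02,0.01,0.5],0,0],[[0.02,0.01,0.5],0,0],[[0.02,0.01,0.52],0,0],[[0.02,0.01,0.53],0,0]]';python3 -m creep '[[[0,0,0.02],0,0],[[0,0,0.02],0,0]]';python3 -m creep '[[[0,0,0.02],0,0],[[0,0,0.02],0,0]]'
```

```text
time_s: 3.95
ee_pos: [0.6102, 0.0473, 0.0507]
eef_rot: [3.141, -0.0, 1.595]
force: [-0.1, 0.1, 0.7]
grip_width: 0.0004
time_s: 4.15
ee_pos: [0.61, 0.0473, 0.0495]
eef_rot: [3.142, 0.0, 1.595]
force: [-0.4, -0.9, 1.1]
grip_width: 0.0005
time_s: 4.35
ee_pos: [0.6102, 0.0473, 0.049]
eef_rot: [3.141, -0.0, 1.595]
force: [-2.3, -0.2, 5.9]
grip_width: 0.0006
```

```bash
python3 -m creep '[[[0,0,0.01],0,0],[[0,0,0.01],0,0]]'; python3 -m creep '[[[0,0,0.005],0,0],[[0,0,0.005],0,0]]'
```

```text
time_s: 4.55
ee_pos: [0.6102, 0.0474, 0.0489]
eef_rot: [3.141, -0.0, 1.595]
force: [-4.2, 0.8, 9.0]
grip_width: 0.0005
time_s: 4.75
ee_pos: [0.6103, 0.0473, 0.0489]
eef_rot: [3.141, -0.0, 1.595]
force: [-4.8, -0.3, 10.7]
grip_width: -0.0003
```

```bash
python3 -m creep '[[[0.05,0,0],0,0],[[0.1,0,0],0,0],[[0.1,0,0],0,0]]'; python3 -m creep '[[[0.05,0,0],0,0],[[0.1,0,0],0,0],[[0.15,0,0],0,0],[[0.18,0,0],0,0],[[0.18,0,0],0,0]]'
```

```text
time_s: 5.05
ee_pos: [0.6101, 0.0518, 0.0488]
eef_rot: [3.141, 0.001, 1.595]
force: [-6.6, -5.0, 12.8]
grip_width: 0.0006
time_s: 5.55
ee_pos: [0.6099, 0.0607, 0.0489]
eef_rot: [3.141, 0.001, 1.595]
force: [-4.8, -5.0, 10.8]
grip_width: 0.0005
```

```bash
python3 -m creep '[[[0,0,-0.2],0,0],[[-0.3,0,-0.3],0,0],[[-0.3,0,-0.3],0,0]]'
cat >> h.py <<'E'
def wr(n,crop=None,s=1.25):
    import pickle
    o=telemetry.get_obs(); c=vision.camera("wrist"); r=np.eye(4); r[:3,:3]=Rt(o); r[:3,3]=o["ee_pos"]; c["extrinsics"]=r@c["hand_eye"]
    pickle.dump(c,open(n+".pkl","wb")); save(c,n+".png",crop,s); return c
E
python3 - <<'E'
from h import *
wr("w3",(240,120,400,300),3.3); go([.6095,.047,.05])
E
```

```text
time_s: 5.85
ee_pos: [0.6106, 0.0446, 0.0637]
eef_rot: [3.14, 0.0, 1.594]
force: [0.7, -0.6, 0.2]
grip_width: 0.0003
units [ 0.035 -0.016  0.263] twist(8deg) -0.0 pos [0.6103 0.0453 0.0631] rot [ 3.1407e+00 -1.0000e-04  1.5939e+00] F [ 0.67 -0.62  0.02] t 5.9
```

View pics/w3.png

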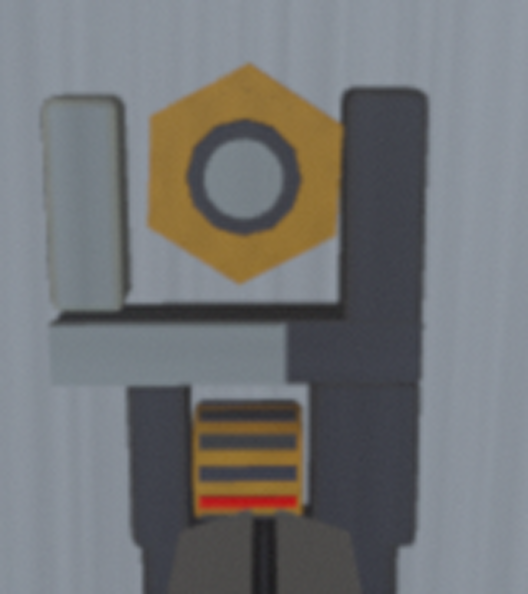

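```bash
python3 -m creep '[[[0,0,0.15],0,0],[[0,0,0.25],0,0],[[0,0,0.28],0,0],[[0,0,0.295],0,0],[[0,0,0.3],0,0],[[0,0,0.3],0,0]]'; python3 -m creep '[[[0.05,0,0],0,0],[[0.1,0,0],0,0],[[0.15,0,0],0,0],[[0.2,0,0],0,0],[[0.25,0,0],0,0],[[0.3,0,0],0,0],[[0.32,0,0],0,0]]'; python3 -m creep '[[[0,0,-0.2],0,0],[[-0.32,0,-0.3],0,0],[[-0.32,0,-0.3],0,0],[[-0.32,0,-0.3],0,0]]';python3 - <<'E'
from h import *
wr("w4",(240,120,400,300),3.3); go([.6095,.047,.05])
E
```

```text
time_s: 6.5
ee_pos: [0.61, 0.0465, 0.0485]
eef_rot: [-3.141, 0.0, 1.596]
force: [-7.4, -0.4, 18.9]
grip_width: 0.0003
time_s: 7.2
ee_pos: [0.6096, 0.0619, 0.0486]
eef_rot: [-3.141, 0.001, 1.595]
force: [-7.3, -6.5, 16.9]
grip_width: 0.0007
time_s: 7.6
ee_pos: [0.61, 0.0457, 0.0624]
eef_rot: [-3.141, -0.0, 1.594]
force: [-0.5, 0.2, 0.0]
grip_width: 0.0005
units [ 0.02  -0.007  0.245] twist(8deg) -0.0 pos [0.6099 0.046  0.0622] rot [-3.1410e+00 -1.0000e-04  1.5946e+00] F [0.76 0.53 0.07] t 7.65
```

View pics/w4.png

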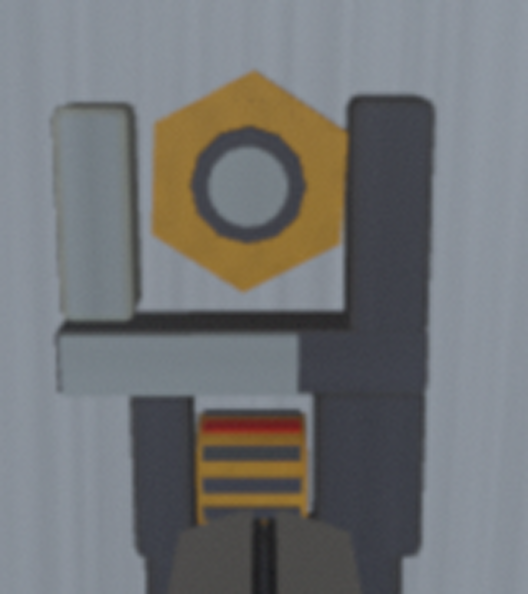

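```bash
python3 -m creep '[[[0,0,0.15],0,0],[[0,0,0.24],0,0],[[0,0,0.27],0,0],[[0,0,0.28],0,0],[[0,0,0.28],0,0],[[0,0,0.28],0,0]]'; python3 -m creep '[[[0.05,0,0],0,0],[[0.1,0,0],0,0],[[0.15,0,0],0,0],[[0.2,0,0],0,0],[[0.25,0,0],0,0],[[0.3,0,0],0,0],[[0.32,0,0],0,0]]'; python3 -m creep '[[[0,0,-0.2],0,0],[[-0.32,0,-0.28],0,0],[[-0.32,0,-0.28],0,0],[[-0.32,0,-0.28],0,0]]';python3 - <<'E'
from h import *
wr("w5",(240,120,400,300),3.3); go([.6095,.047,.05])
E
```

```text
time_s: 8.25
ee_pos: [0.6099, 0.0465, 0.0489]
eef_rot: [-3.141, -0.0, 1.596]
force: [-4.8, 0.6, 8.3]
grip_width: 0.0005
time_s: 8.95
ee_pos: [0.6095, 0.0618, 0.0489]
eef_rot: [-3.141, 0.001, 1.595]
force: [-4.6, -6.4, 9.4]
grip_width: 0.0002
time_s: 9.35
ee_pos: [0.61, 0.0457, 0.0626]
eef_rot: [-3.142, -0.0, 1.594]
force: [0.4, 0.3, -0.0]
grip_width: 0.0003
units [ 0.02  -0.008  0.249] twist(8deg) -0.0 pos [0.6099 0.046  0.0624] rot [-3.1413e+00 -1.0000e-04  1.5946e+00] F [0.45 0.71 0.44] t 9.4
```

View pics/w5.png

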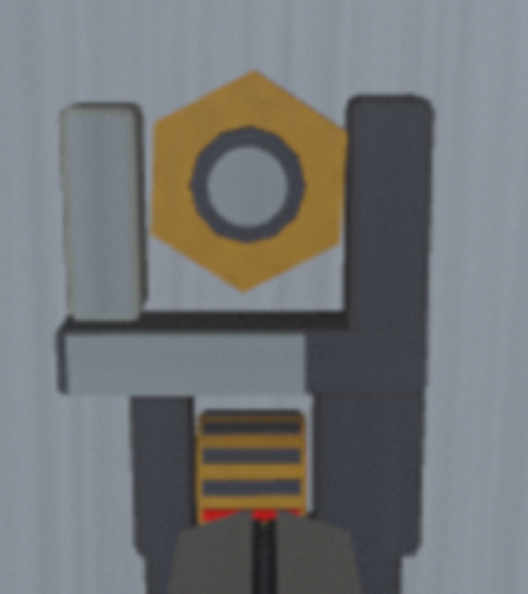

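```bash
python3 -m creep '[[[0,0,0.15],0,0],[[0,0,0.24],0,0],[[0,0,0.27],0,0],[[0,0,0.285],0,0],[[0,0,0.285],0,0],[[0,0,0.285],0,0]]'; python3 -m creep '[[[0.05,0,0],0,0],[[0.1,0,0],0,0],[[0.15,0,0],0,0],[[0.2,0,0],0,0]]'; python3 -m creep '[[[0.04,0,0],0,0],[[0.08,0,0],0,0],[[0.12,0,0],0,0]]'; python3 -m creep '[[[0,0,-0.2],0,0],[[-0.32,0,-0.28],0,0],[[-0.32,0,-0.28],0,0],[[-0.32,0,-0.28],0,0]]';python3 - <<'E'
from h import *
wr("w6",(240,120,400,300),3.3); go([.6095,.047,.05])
E
```

```text
time_s: 10.0
ee_pos: [0.6099, 0.0466, 0.0488]
eef_rot: [-3.141, -0.0, 1.596]
force: [-4.3, 0.2, 10.0]
grip_width: 0.0006
time_s: 10.4
ee_pos: [0.6097, 0.0556, 0.0489]
eef_rot: [-3.141, 0.001, 1.595]
force: [-6.3, -7.0, 10.3]
grip_width: 0.0004
time_s: 10.7
ee_pos: [0.6095, 0.0617, 0.0489]
eef_rot: [-3.141, 0.001, 1.595]
force: [-5.5, -5.4, 9.8]
grip_width: 0.0005
time_s: 11.1
ee_pos: [0.61, 0.0457, 0.0623]
eef_rot: [-3.142, -0.0, 1.594]
force: [-0.8, -0.4, -0.8]
grip_width: 0.0008
units [ 0.02  -0.008  0.243] twist(8deg) -0.0 pos [0.6099 0.046  0.0622] rot [-3.1412e+00 -2.0000e-04  1.5945e+00] F [0.09 0.47 0.46] t 11.15
```

View pics/w6.png

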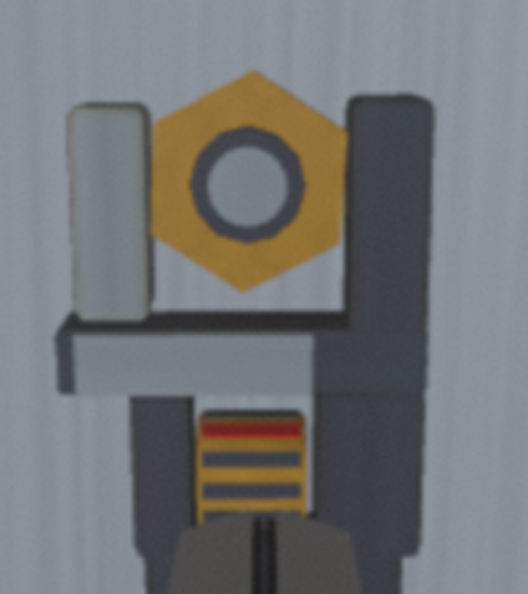

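```bash
python3 -m creep '[[[0,0,0.15],0,0],[[0,0,0.24],0,0],[[0,0,0.27],0,0],[[0,0,0.285],0,0],[[0,0,0.285],0,0],[[0,0,0.285],0,0]]'; python3 -m creep '[[[0.04,0,0],0,0],[[0.08,0,0],0,0]]';python3 -m creep '[[[0.04,0,0],0,0],[[0.08,0,0],0,0]]';python3 -m creep '[[[0.04,0,0],0,0],[[0.08,0,0],0,0]]'
```

```text
time_s: 11.75
ee_pos: [0.6099, 0.0466, 0.0488]
eef_rot: [-3.141, -0.0, 1.596]
force: [-7.0, 0.4, 12.9]
grip_width: 0.0004
time_s: 11.95
ee_pos: [0.6098, 0.0496, 0.0488]
eef_rot: [-3.141, 0.001, 1.595]
force: [-7.0, -6.9, 13.1]
grip_width: 0.0006
time_s: 12.15
ee_pos: [0.6097, 0.0536, 0.0488]
eef_rot: [-3.141, 0.001, 1.595]
force: [-6.7, -6.8, 13.2]
grip_width: 0.0002
time_s: 12.35
ee_pos: [0.6096, 0.0576, 0.0488]
eef_rot: [-3.141, 0.001, 1.595]
force: [-6.7, -7.2, 12.7]
grip_width: 0.0009
```

```bash
python3 -m creep '[[[0,0,-0.2],0,0],[[-0.24,0,-0.285],0,0],[[-0.24,0,-0.285],0,0],[[-0.24,0,-0.285],0,0]]';python3 - <<'E'
from h import *
wr("w7",(240,120,400,300),3.3); go([.6095,.047,.05])
E
```

```text
time_s: 12.75
ee_pos: [0.61, 0.0458, 0.0623]
eef_rot: [-3.141, -0.0, 1.594]
force: [0.0, 0.0, 0.2]
grip_width: 0.0003
units [ 0.018 -0.007  0.242] twist(8deg) -0.0 pos [0.6099 0.0461 0.0621] rot [-3.1411e+00 -1.0000e-04  1.5948e+00] F [-0.1   0.05  0.11] t 12.8
```

View pics/w7.png

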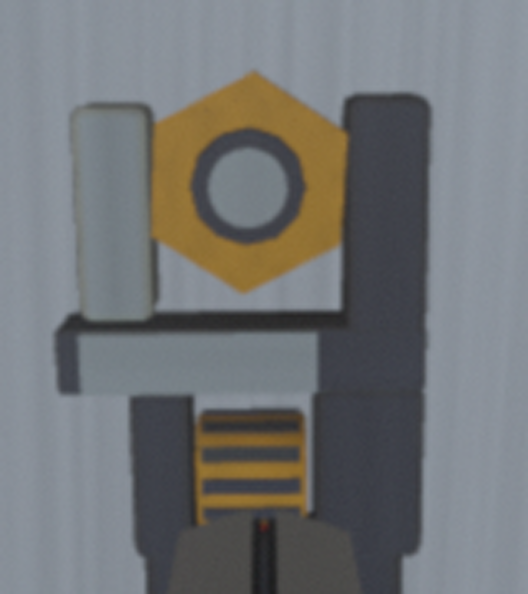

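```bash
python3 -m creep '[[[0,0,0.15],0,0],[[0,0,0.24],0,0],[[0,0,0.27],0,0],[[0,0,0.285],0,0],[[0,0,0.285],0,0]]'; python3 -m creep '[[[0.04,0,0],0,0],[[0.08,0,0],0,0],[[0.12,0,0],0,0],[[0.16,0,0],0,0]]';python3 -m creep '[[[0,0,-0.2],0,0],[[-0.16,0,-0.285],0,0],[[-0.16,0,-0.285],0,0],[[-0.16,0,-0.285],0,0]]';python3 - <<'E'
from h import *
wr("w8",(240,120,400,300),3.3); go([.6095,.047,.05])
E
```

```text
time_s: 13.3
ee_pos: [0.6099, 0.0464, 0.0487]
eef_rot: [-3.141, 0.0, 1.595]
force: [-6.3, -0.4, 12.6]
grip_width: 0.0006
time_s: 13.7
ee_pos: [0.6097, 0.0534, 0.0488]
eef_rot: [-3.141, 0.002, 1.595]
force: [-7.2, -8.5, 14.4]
grip_width: -0.0
time_s: 14.1
ee_pos: [0.61, 0.046, 0.0622]
eef_rot: [-3.141, -0.0, 1.595]
force: [0.5, 0.6, -0.1]
grip_width: 0.0008
units [ 0.016 -0.007  0.242] twist(8deg) -0.0 pos [0.6099 0.0462 0.0621] rot [-3.1412e+00 -1.0000e-04  1.5950e+00] F [-0.24 -0.85  0.21] t 14.15
```

View pics/w8.png

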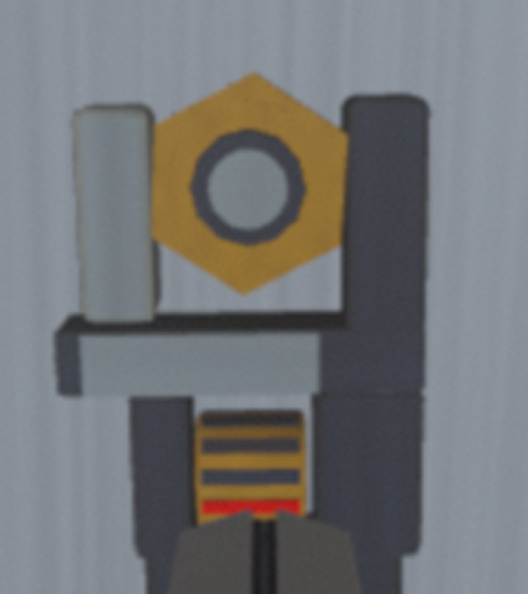

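The jaws have stopped moving and drag is up to 8.5 N, so they fit. Next I'll move to the handle's +X side.

Run:
```python
from h import *
go([.655,-.09,.10],np.radians(1.5))
```

```text
units [-2.745  0.836 -0.759] twist(8deg) 11.236 pos [0.6099 0.0462 0.0621] rot [-3.1412e+00 -1.0000e-04  1.5950e+00] F [-0.24 -0.85  0.21] t 14.15
```

```bash
python3 -m creep '[[[0,0,-0.75],0,0],[[-0.5,0.2,-0.75],1,0],[[-1,0.4,-0.75],2,0],[[-1.5,0.6,-0.75],3,0],[[-2,0.8,-0.75],4,0],[[-2.7,0.85,-0.75],5,0],[[-2.7,0.85,-0.75],6,0],[[-2.7,0.85,-0.75],7,0],[[-2.7,0.85,-0.75],8,0],[[-2.7,0.85,-0.75],9,0],[[-2.7,0.85,-0.75],10,0],[[-2.7,0.85,-0.75],11.2,0]]';python3 -m creep '[[[0,0,0],0,0],[[0,0,0],0,0],[[0,0,0],0,0]]'
python3 - <<'E'
from h import *
wr("w9"); go([.655,-.09,.10],np.radians(1.5))
E
```

```text
time_s: 15.35
ee_pos: [0.6557, -0.0874, 0.0994]
eef_rot: [-3.141, 0.001, 0.043]
force: [-0.4, -1.2, -0.3]
grip_width: 0.0007
time_s: 15.65
ee_pos: [0.6558, -0.0876, 0.0998]
eef_rot: [-3.142, 0.0, 0.053]
force: [0.4, 0.1, 0.2]
grip_width: 0.0001
units [-0.018  0.048 -0.004] twist(8deg) 0.184 pos [ 0.6558 -0.0876  0.0998] rot [-3.1415e+00  2.0000e-04  5.1800e-02] F [-0.29 -0.43  0.08] t 15.7
```

View pics/w9.png

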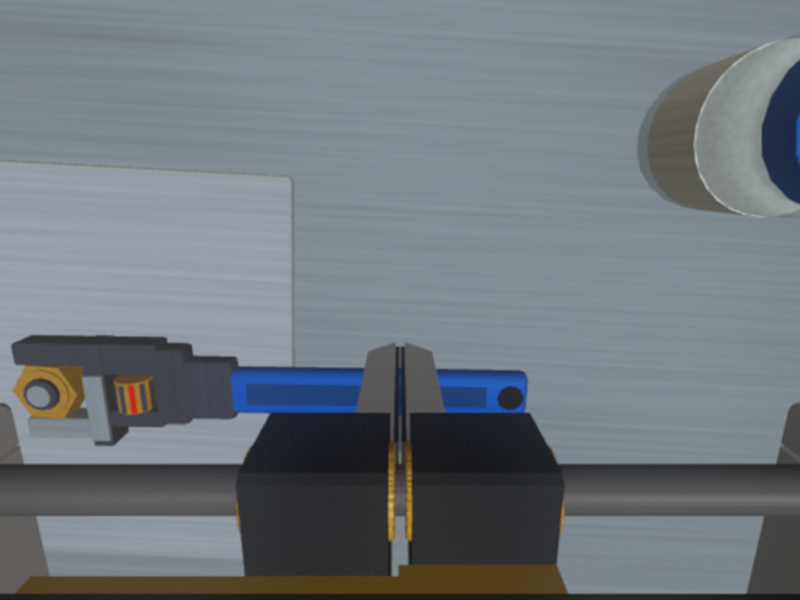

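Run:
```python
from h import *
import pickle
c=pickle.load(open("w9.pkl","rb"))
P=lambda X,Y,z:px(c,X/1.25,Y/1.25,z).round(4)
n=P(42,394,.027);h=P(510,398,.022)
print(n,h,np.degrees(np.arctan2(*(h-n)[[1,0]])), "edges",P(300,369,.022),P(450,370,.022))
```

```text
[0.6083 0.0986 0.027 ] [ 0.6166 -0.1504  0.022 ] -88.0908475670036 edges [ 0.6275 -0.0368  0.022 ] [ 0.6311 -0.1167  0.022 ]
```

```bash
python3 -m creep '[[[0,0.05,0.4],0.1,0],[[0,0.05,0.8],0.1,0],[[0,0.05,1.1],0.1,0],[[0,0.05,1.25],0.1,0],[[0,0.05,1.35],0.1,0],[[0,0.05,1.35],0.1,0]]';python3 -m creep '[[[-0.08,0,0],0,0],[[-0.16,0,0],0,0],[[-0.22,0,0],0,0],[[-0.22,0,0],0,0]]'
python3 - <<'E'
from h import *
wr("w10"); go([.638,-.09,.032],np.radians(2))
E
```

```text
time_s: 16.3
ee_pos: [0.6559, -0.0901, 0.0323]
eef_rot: [-3.142, 0.0, 0.035]
force: [0.0, -0.8, -0.4]
grip_width: 0.0005
time_s: 16.7
ee_pos: [0.6447, -0.0906, 0.0329]
eef_rot: [3.141, -0.0, 0.035]
force: [-0.3, -0.9, 0.4]
grip_width: 0.0005
units [-0.137 -0.016  0.016] twist(8deg) -0.0 pos [ 0.6449 -0.0906  0.0328] rot [ 3.1415e+00 -4.0000e-04  3.4900e-02] F [0.25 0.71 0.77] t 16.75
```

View pics/w10.png

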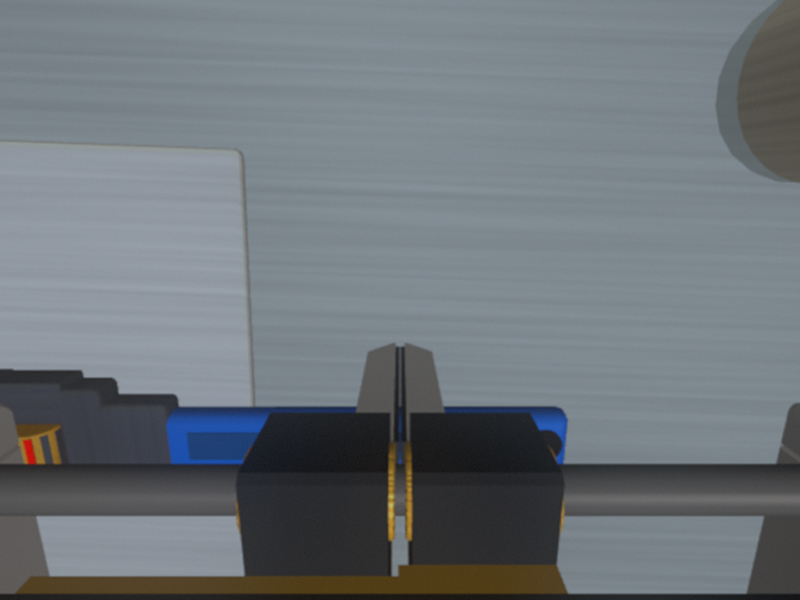

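The fingers are down on the handle's far side. I'll touch it gently.

```bash
python3 -m creep '[[[-0.04,0,0],0,0],[[-0.08,0,0],0,0],[[-0.08,0,0],0,0]]';python3 -m creep '[[[-0.02,0,0],0,0],[[-0.04,0,0],0,0]]';python3 -m creep '[[[-0.02,0,0],0,0],[[-0.04,0,0],0,0]]'
python3 - <<'E'
import numpy as np
for d in [1,2,3,4,5,6,7,8,.5,.25]:
    s,c=np.sin(np.radians(d)),np.cos(np.radians(d)); print(d,np.round([(.021*c-.19*s-.021)/.05,(.021*s+.19*c-.19)/.05,d/8],3))
E
```

```text
time_s: 17.05
ee_pos: [0.6408, -0.0907, 0.0324]
eef_rot: [-3.142, 0.0, 0.035]
force: [-0.2, -0.3, -0.2]
grip_width: 0.0001
time_s: 17.25
ee_pos: [0.6389, -0.0907, 0.0324]
eef_rot: [-3.142, 0.0, 0.035]
force: [-0.5, -0.3, 0.1]
grip_width: 0.0004
time_s: 17.45
ee_pos: [0.6369, -0.0908, 0.0324]
eef_rot: [-3.142, 0.0, 0.035]
force: [0.9, 1.0, -1.3]
grip_width: 0.0003
1 [-0.066  0.007  0.125]
2 [-0.133  0.012  0.25 ]
3 [-0.199  0.017  0.375]
4 [-0.266  0.02   0.5  ]
5 [-0.333  0.022  0.625]
6 [-0.4    0.023  0.75 ]
7 [-0.466  0.023  0.875]
8 [-0.533  0.021  1.   ]
0.5 [-0.033  0.004  0.062]
0.25 [-0.017  0.002  0.031]
```

```bash
python3 -m creep '[[[-0.02,0,0],0,0],[[-0.04,0,0],0,0]]';python3 -m creep '[[[-0.02,0,0],0,0],[[-0.02,0,0],0,0]]';python3 -m creep '[[[-0.02,0,0],0,0],[[-0.02,0,0],0,0]]'
```

```text
time_s: 17.65
ee_pos: [0.635, -0.0909, 0.0325]
eef_rot: [3.142, -0.0, 0.035]
force: [1.9, -1.4, -0.2]
grip_width: 0.0001
time_s: 17.85
ee_pos: [0.634, -0.091, 0.0325]
eef_rot: [3.141, -0.0, 0.035]
force: [2.1, -0.5, -0.9]
grip_width: 0.0005
time_s: 18.05
ee_pos: [0.633, -0.091, 0.0325]
eef_rot: [3.141, -0.0, 0.035]
force: [1.8, -0.8, -0.6]
grip_width: 0.0002
```

```bash
python3 -m creep '[[[-0.02,0,0],0,0],[[-0.04,0,0],0,0]]';python3 -m creep '[[[-0.02,0,0],0,0],[[-0.04,0,0],0,0]]'
python3 - <<'E'
from h import *
c=vision.camera("scene"); save(c,"s2.png",(325,150,425,285),4.4)
E
```

```text
time_s: 18.25
ee_pos: [0.631, -0.0911, 0.0325]
eef_rot: [3.141, -0.0, 0.035]
force: [3.0, -0.6, -0.9]
grip_width: 0.0008
time_s: 18.45
ee_pos: [0.6289, -0.0911, 0.0325]
eef_rot: [3.142, -0.0, 0.035]
force: [1.0, -1.7, 0.1]
grip_width: 0.0
```

View pics/s2.png

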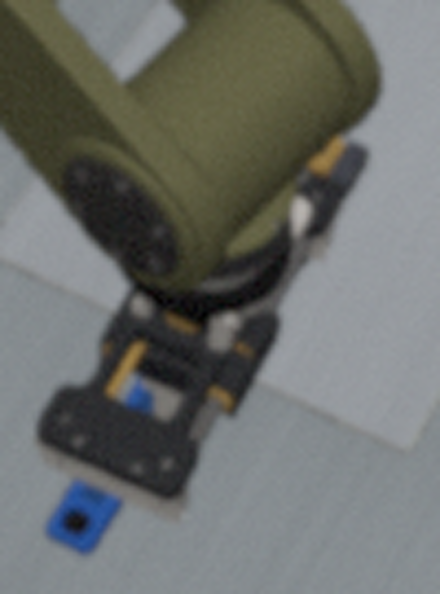

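```bash
python3 -m creep '[[[-0.02,0,0],0,0],[[-0.04,0,0],0.05,0]]';python3 -m creep '[[[-0.02,0,0],0,0],[[-0.04,0,0],0.05,0]]';python3 -m creep '[[[-0.02,0,0],0,0],[[-0.04,0,0],0.05,0]]'
python3 - <<'E'
from h import *
wr("w11"); go([.638,-.09,.032],np.radians(2))
E
```

```text
time_s: 18.7
ee_pos: [0.6269, -0.0912, 0.0325]
eef_rot: [3.142, -0.0, 0.028]
force: [1.8, -1.7, 0.7]
grip_width: 0.0008
time_s: 18.9
ee_pos: [0.6249, -0.0912, 0.0324]
eef_rot: [3.142, 0.0, 0.021]
force: [2.2, -2.4, -0.1]
grip_width: 0.0005
time_s: 19.1
ee_pos: [0.6229, -0.0913, 0.0325]
eef_rot: [3.142, -0.0, 0.014]
force: [3.2, -2.2, -0.2]
grip_width: 0.0005
units [ 0.305 -0.022  0.009] twist(8deg) -0.156 pos [ 0.6228 -0.0913  0.0324] rot [3.1416e+00 1.0000e-04 1.3100e-02] F [ 2.66 -2.66 -0.23] t 19.15
```

View pics/w11.png

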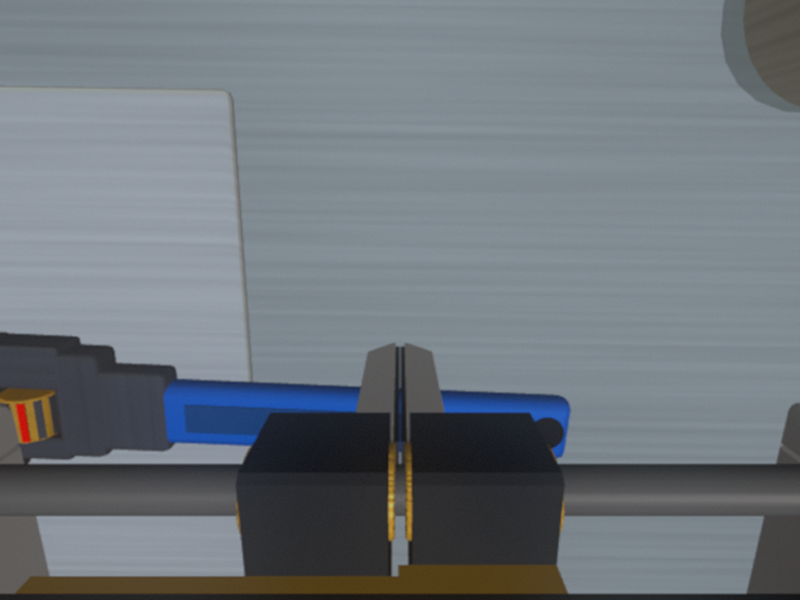

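```bash
python3 -m creep '[[[-0.033,0.004,0],0.2,0],[[-0.066,0.007,0],0.4,0],[[-0.1,0.01,0],0.55,0],[[-0.133,0.012,0],0.6,0]]';python3 -m creep '[[[-0.033,0.004,0],0.06,0],[[-0.066,0.007,0],0.12,0],[[-0.1,0.01,0],0.19,0],[[-0.133,0.012,0],0.25,0],[[-0.166,0.015,0],0.31,0],[[-0.2,0.017,0],0.37,0]]'
python3 - <<'E'
from h import *
wr("w12"); go([.638,-.09,.032],np.radians(2))
c=vision.camera("top"); save(c,"t2.png",(200,170,340,260),5.5)
E
```

```text
time_s: 19.55
ee_pos: [0.6162, -0.0919, 0.0325]
eef_rot: [-3.142, -0.0, -0.071]
force: [2.9, -1.5, 0.2]
grip_width: 0.0008
time_s: 20.15
ee_pos: [0.6063, -0.092, 0.0325]
eef_rot: [-3.141, -0.0, -0.122]
force: [4.1, 1.0, -0.6]
grip_width: 0.0005
units [ 0.629 -0.118  0.01 ] twist(8deg) -1.127 pos [ 0.6061 -0.092   0.0325] rot [-3.1415 -0.     -0.1225] F [ 4.77  0.82 -0.07] t 20.2
```

View pics/w12.png

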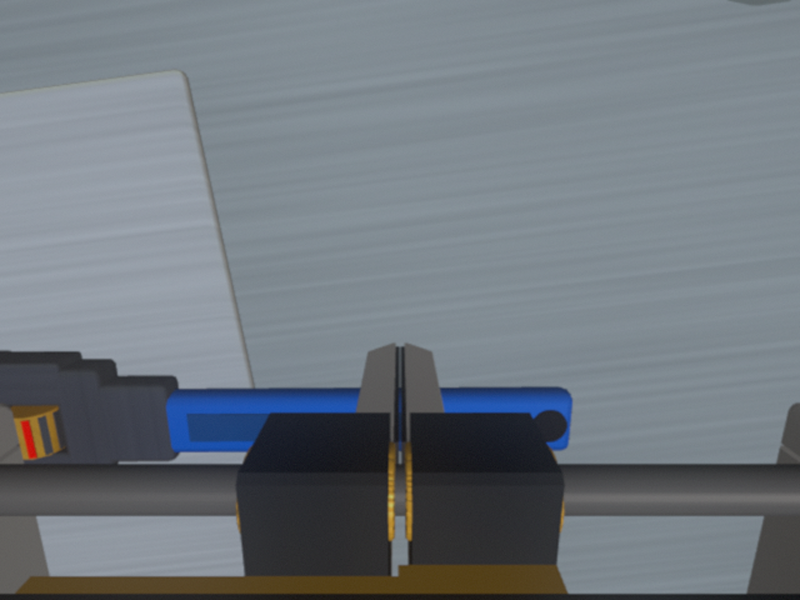

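View pics/t2.png

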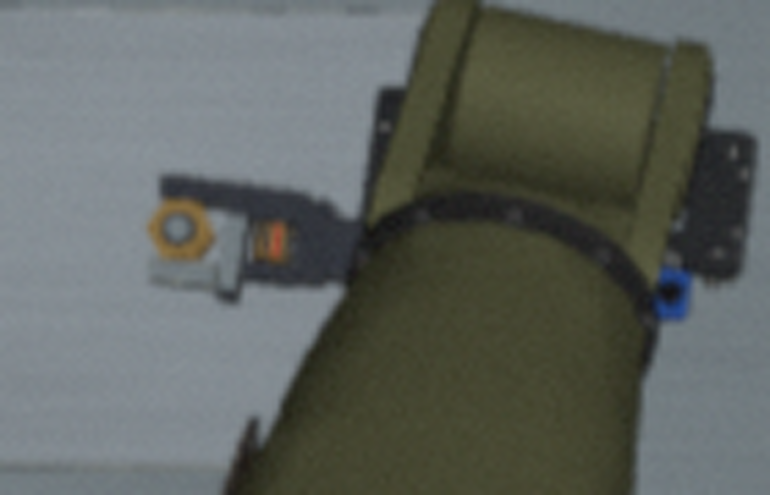

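```bash
python3 -m creep '[[[-0.066,0.007,0],0.125,0],[[-0.133,0.012,0],0.25,0],[[-0.2,0.017,0],0.375,0],[[-0.266,0.02,0],0.5,0],[[-0.333,0.022,0],0.625,0],[[-0.4,0.023,0],0.75,0],[[-0.466,0.023,0],0.875,0],[[-0.533,0.021,0],1,0]]';python3 -m creep '[[[-0.066,0.007,0],0.125,0],[[-0.133,0.012,0],0.25,0],[[-0.2,0.017,0],0.375,0],[[-0.266,0.02,0],0.5,0],[[-0.333,0.022,0],0.625,0],[[-0.4,0.023,0],0.75,0],[[-0.466,0.023,0],0.875,0],[[-0.533,0.021,0],1,0]]'
python3 - <<'E'
from h import *
wr("w13"); go([.638,-.09,.032],np.radians(2))
c=vision.camera("top"); save(c,"t3.png",(200,170,340,260),5.5)
E
```

```text
time_s: 21.05
ee_pos: [0.5794, -0.0901, 0.0325]
eef_rot: [3.141, -0.0, -0.262]
force: [4.1, -3.6, -0.7]
grip_width: 0.0003
time_s: 21.85
ee_pos: [0.5533, -0.0845, 0.0325]
eef_rot: [3.141, -0.0, -0.402]
force: [2.7, -4.7, -0.1]
grip_width: 0.0004
units [ 1.609 -0.564  0.008] twist(8deg) -3.138 pos [ 0.5529 -0.0844  0.0324] rot [ 3.1408e+00  3.0000e-04 -4.0320e-01] F [ 2.72 -4.38  0.63] t 21.9
```

View pics/w13.png

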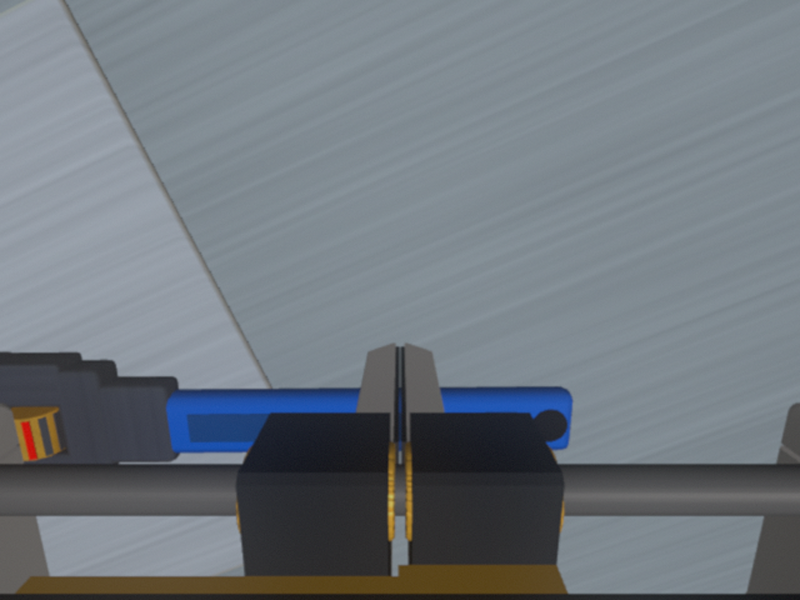

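View pics/t3.png

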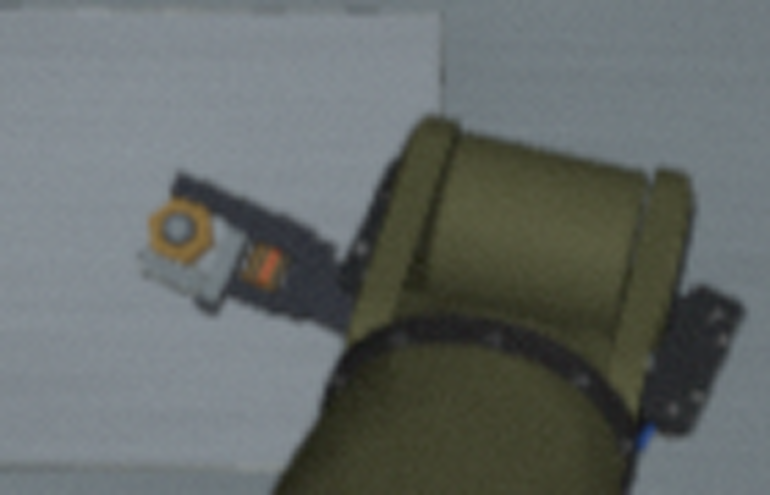

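```bash
cat >> h.py <<'E'
def fn():
    o=telemetry.get_obs(); print("Fn,Ft,Fz",(Rt(o).T@o["force"]).round(2),"yaw",np.degrees(o["eef_rot"][2]).round(2))
E
python3 -m creep '[[[-0.066,0.007,0],0.125,0],[[-0.133,0.012,0],0.25,0],[[-0.2,0.017,0],0.375,0],[[-0.266,0.02,0],0.5,0],[[-0.333,0.022,0],0.625,0],[[-0.4,0.023,0],0.75,0],[[-0.466,0.023,0],0.875,0],[[-0.533,0.021,0],1,0]]';python3 -c 'from h import *; fn()'; python3 -m creep '[[[-0.033,0.004,0],0.06,0],[[-0.066,0.007,0],0.125,0],[[-0.1,0.01,0],0.19,0],[[-0.133,0.012,0],0.25,0],[[-0.166,0.015,0],0.31,0],[[-0.2,0.017,0],0.375,0]]';python3 -c 'from h import *; fn()'
```

```text
time_s: 22.75
ee_pos: [0.5283, -0.075, 0.0324]
eef_rot: [3.141, -0.0, -0.542]
force: [3.5, -5.1, 0.4]
grip_width: 0.0005
Fn,Ft,Fz [ 5.59  2.58 -0.4 ] yaw -31.04
time_s: 23.35
ee_pos: [0.5193, -0.0706, 0.0325]
eef_rot: [3.141, -0.0, -0.594]
force: [1.6, -7.1, -0.4]
grip_width: 0.0007
Fn,Ft,Fz [5.27 5.   0.36] yaw -34.01
```

```bash
python3 -m creep '[[[-0.017,0.015,0],0.03,0],[[-0.033,0.02,0],0.06,0],[[-0.05,0.025,0],0.09,0],[[-0.066,0.025,0],0.125,0]]';python3 -c 'from h import *; fn()'; python3 -m creep '[[[-0.017,0.002,0],0.03,0],[[-0.033,0.004,0],0.06,0],[[-0.05,0.005,0],0.09,0],[[-0.066,0.007,0],0.125,0]]';python3 -c 'from h import *; fn()'
```

```text
time_s: 23.75
ee_pos: [0.5163, -0.0693, 0.0325]
eef_rot: [-3.141, -0.0, -0.61]
force: [3.9, -2.9, -0.7]
grip_width: 0.0005
Fn,Ft,Fz [4.84 0.15 0.66] yaw -34.98
time_s: 24.15
ee_pos: [0.5134, -0.0678, 0.0325]
eef_rot: [-3.142, -0.0, -0.628]
force: [5.4, -0.9, -0.2]
grip_width: 0.0007
Fn,Ft,Fz [ 4.86 -2.46  0.22] yaw -35.98
```

Run:
```python
from h import *
wr("w14")
c=vision.camera("top"); save(c,"t4.png",(200,170,340,260),5.5)
```

```text
(no output)
```

View pics/w14.png

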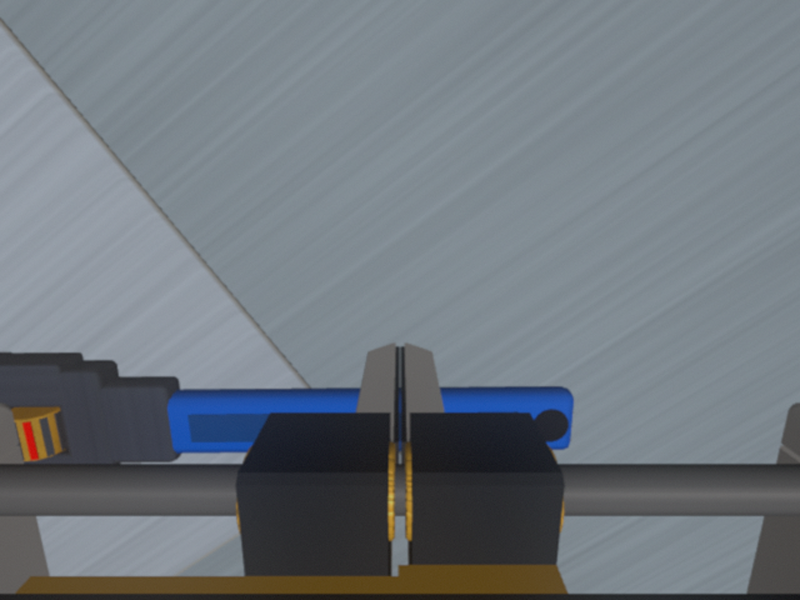

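View pics/t4.png

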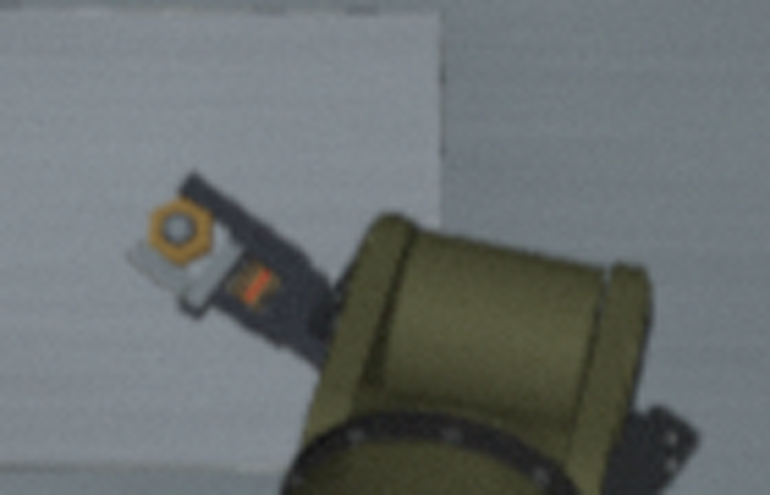

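```bash
for i in 1; do python3 -m creep '[[[-0.017,0.002,0],0.03,0],[[-0.033,0.004,0],0.06,0]]' >/dev/null; python3 -c 'from h import *; fn()'; done
python3 -m creep '[[[-0.017,0.002,0],0.03,0],[[-0.033,0.004,0],0.06,0]]' >/dev/null; python3 -c 'from h import *; fn()'
python3 -m creep '[[[-0.017,0.002,0],0.03,0],[[-0.033,0.004,0],0.06,0]]' >/dev/null; python3 -c 'from h import *; fn()'
python3 -m creep '[[[-0.017,0.002,0],0.03,0],[[-0.033,0.004,0],0.06,0]]' >/dev/null; python3 -c 'from h import *; fn()'
```

```text
Fn,Ft,Fz [ 4.97 -1.6  -0.02] yaw -36.46
Fn,Ft,Fz [ 4.81 -1.99 -0.3 ] yaw -36.93
Fn,Ft,Fz [ 4.86 -1.82  0.42] yaw -37.42
Fn,Ft,Fz [ 5.02 -1.67  0.39] yaw -37.9
```

```bash
python3 -m creep '[[[-0.015,0.001,0],0.03,0],[[-0.015,0.001,0],0.03,0]]' >/dev/null; python3 -c 'from h import *; fn()'
python3 -m creep '[[[-0.015,0.001,0],0.03,0],[[-0.015,0.001,0],0.03,0]]' >/dev/null; python3 -c 'from h import *; fn()'
python3 -m creep '[[[-0.015,0.001,0],0.03,0],[[-0.015,0.001,0],0.03,0]]' >/dev/null; python3 -c 'from h import *; fn()'
python3 -m creep '[[[-0.015,0.001,0],0.03,0],[[-0.015,0.001,0],0.03,0]]' >/dev/null; python3 -c 'from h import *; fn()'
```

```text
Fn,Ft,Fz [ 3.81 -1.21  0.68] yaw -38.12
Fn,Ft,Fz [ 4.3  -0.46 -0.28] yaw -38.37
Fn,Ft,Fz [ 4.11  0.31 -0.27] yaw -38.61
Fn,Ft,Fz [ 4.29 -0.24 -0.16] yaw -38.85
```

```bash
python3 -m creep '[[[-0.015,0.001,0],0.03,0],[[-0.015,0.001,0],0.03,0]]' >/dev/null; python3 -c 'from h import *; fn()'
python3 -m creep '[[[-0.015,0.001,0],0.03,0],[[-0.015,0.001,0],0.03,0]]' >/dev/null; python3 -c 'from h import *; fn()'
python3 -m creep '[[[-0.015,0.001,0],0.03,0],[[-0.015,0.001,0],0.03,0]]' >/dev/null; python3 -c 'from h import *; fn()'
python3 -m creep '[[[-0.015,0.001,0],0.03,0],[[-0.015,0.001,0],0.03,0]]' >/dev/null; python3 -c 'from h import *; fn()'
```

```text
Fn,Ft,Fz [ 4.35  1.24 -0.85] yaw -39.08
Fn,Ft,Fz [4.76 2.16 0.31] yaw -39.32
Fn,Ft,Fz [4.66 2.13 0.51] yaw -39.56
Fn,Ft,Fz [ 4.75  1.78 -0.69] yaw -39.8
```

```bash
python3 -m creep '[[[-0.015,0.002,0],0.03,0],[[-0.015,0.002,0],0.03,0]]' >/dev/null; python3 -c 'from h import *; fn()'
python3 -m creep '[[[-0.015,0.002,0],0.03,0],[[-0.015,0.002,0],0.03,0]]' >/dev/null; python3 -c 'from h import *; fn()'
python3 -m creep '[[[-0.015,0.002,0],0.03,0],[[-0.015,0.002,0],0.03,0]]' >/dev/null; python3 -c 'from h import *; fn()'
```

```text
Fn,Ft,Fz [ 4.77  2.78 -0.37] yaw -40.04
Fn,Ft,Fz [4.49 2.08 0.94] yaw -40.28
Fn,Ft,Fz [ 4.13  2.2  -0.84] yaw -40.52
```

```bash
python3 -m creep '[[[-0.015,0.002,0],0.03,0],[[-0.015,0.002,0],0.03,0]]' >/dev/null; python3 -c 'from h import *; fn()'
python3 -m creep '[[[-0.015,0.002,0],0.03,0],[[-0.015,0.002,0],0.03,0]]' >/dev/null; python3 -c 'from h import *; fn()'
python3 -m creep '[[[-0.015,0.002,0],0.03,0],[[-0.015,0.002,0],0.03,0]]' >/dev/null; python3 -c 'from h import *; fn()'
```

```text
Fn,Ft,Fz [ 5.98  2.07 -0.57] yaw -40.76
Fn,Ft,Fz [4.8  1.55 0.12] yaw -41.0
Fn,Ft,Fz [5.71 2.53 0.6 ] yaw -41.24
```

```bash
python3 -m creep '[[[-0.012,0.002,0],0.025,0],[[-0.012,0.002,0],0.025,0]]' >/dev/null; python3 -c 'from h import *; fn()'
python3 -m creep '[[[-0.012,0.002,0],0.025,0],[[-0.012,0.002,0],0.025,0]]' >/dev/null; python3 -c 'from h import *; fn()'
```

```text
Fn,Ft,Fz [4.92 2.86 0.49] yaw -41.44
Fn,Ft,Fz [ 4.79  1.24 -0.26] yaw -41.64
```

```bash
python3 -m creep '[[[-0.015,0.002,0],0.03,0],[[-0.015,0.002,0],0.03,0]]' >/dev/null; python3 -c 'from h import *; fn()'
python3 -m creep '[[[-0.015,0.002,0],0.03,0],[[-0.015,0.002,0],0.03,0]]' >/dev/null; python3 -c 'from h import *; fn()'
python3 -c '
from h import *
wr("w15")
c=vision.camera("top"); save(c,"t5.png",(200,170,340,260),5.5)'
```

```text
Fn,Ft,Fz [5.1  1.35 0.3 ] yaw -41.88
Fn,Ft,Fz [ 4.54  1.95 -0.29] yaw -42.12
```

View pics/w15.png

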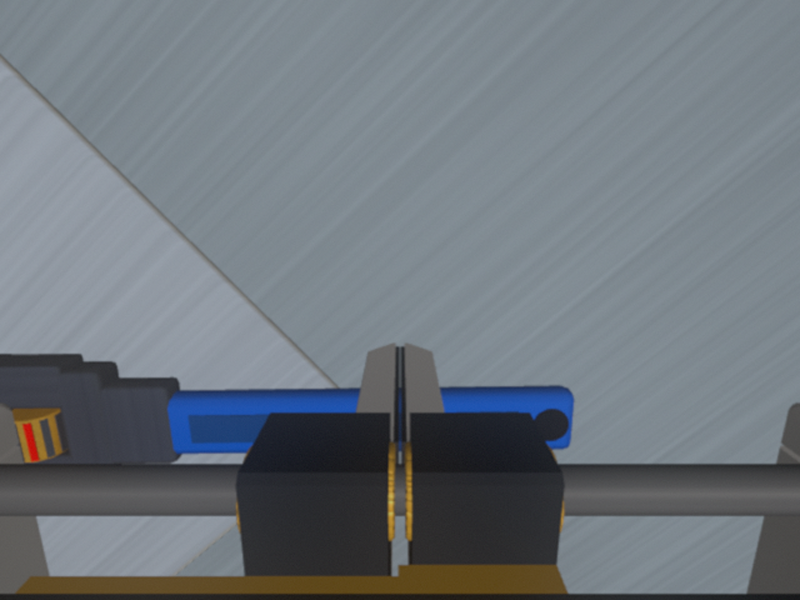

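View pics/t5.png

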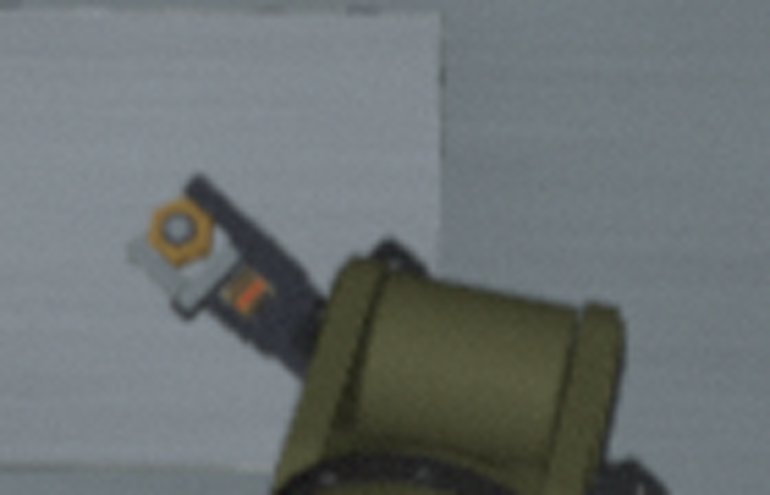

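```bash
python3 -m creep '[[[-0.015,0.002,0],0.02,0],[[-0.015,0.002,0],0.02,0]]' >/dev/null; python3 -c 'from h import *; fn()'
python3 -m creep '[[[-0.015,0.002,0],0.02,0],[[-0.015,0.002,0],0.02,0]]' >/dev/null; python3 -c 'from h import *; fn()'
python3 -m creep '[[[-0.015,0.002,0],0.02,0],[[-0.015,0.002,0],0.02,0]]' >/dev/null; python3 -c 'from h import *; fn()'
```

```text
Fn,Ft,Fz [ 4.16  1.49 -0.15] yaw -42.28
Fn,Ft,Fz [4.77 1.79 0.19] yaw -42.44
Fn,Ft,Fz [ 4.35  1.14 -0.11] yaw -42.6
```

```bash
python3 -m creep '[[[-0.015,0.002,0],0.025,0],[[-0.015,0.002,0],0.025,0]]' >/dev/null; python3 -c 'from h import *; fn()'
python3 -m creep '[[[-0.015,0.002,0],0.025,0],[[-0.015,0.002,0],0.025,0]]' >/dev/null; python3 -c 'from h import *; fn()'
python3 -m creep '[[[-0.015,0.002,0],0.025,0],[[-0.015,0.002,0],0.025,0]]' >/dev/null; python3 -c 'from h import *; fn()'
```

```text
Fn,Ft,Fz [4.32 0.36 0.28] yaw -42.8
Fn,Ft,Fz [ 4.4   1.57 -0.05] yaw -43.0
Fn,Ft,Fz [4.74 1.92 0.41] yaw -43.2
```

```bash
python3 -m creep '[[[-0.015,0.002,0],0.03,0],[[-0.015,0.002,0],0.03,0]]' >/dev/null; python3 -c 'from h import *; fn()'
python3 -m creep '[[[-0.015,0.002,0],0.03,0],[[-0.015,0.002,0],0.03,0]]' >/dev/null; python3 -c 'from h import *; fn()'
python3 -m creep '[[[-0.015,0.002,0],0.03,0],[[-0.015,0.002,0],0.03,0]]' >/dev/null; python3 -c 'from h import *; fn()'
```

```text
Fn,Ft,Fz [4.95 1.52 1.06] yaw -43.45
Fn,Ft,Fz [ 3.75  1.04 -0.51] yaw -43.68
Fn,Ft,Fz [ 4.75  1.37 -0.15] yaw -43.92
```

```bash
python3 -m creep '[[[-0.015,0.002,0],0.03,0],[[-0.015,0.002,0],0.03,0]]' >/dev/null; python3 -c 'from h import *; fn()'
python3 -m creep '[[[-0.015,0.002,0],0.03,0],[[-0.015,0.002,0],0.03,0]]' >/dev/null; python3 -c 'from h import *; fn()'
python3 -m creep '[[[-0.015,0.002,0],0.03,0],[[-0.015,0.002,0],0.03,0]]' >/dev/null; python3 -c 'from h import *; fn()'
```

```text
Fn,Ft,Fz [4.52 1.71 0.21] yaw -44.17
Fn,Ft,Fz [4.99 1.66 0.45] yaw -44.41
Fn,Ft,Fz [ 5.82  1.59 -0.52] yaw -44.64
```

```bash
python3 -m creep '[[[-0.01,0.001,0],0.02,0],[[-0.01,0.001,0],0.02,0]]' >/dev/null; python3 -c 'from h import *; fn()'
python3 -m creep '[[[-0.01,0.001,0],0.02,0],[[-0.01,0.001,0],0.02,0]]' >/dev/null; python3 -c 'from h import *; fn()'
```

```text
Fn,Ft,Fz [ 3.95  1.25 -0.7 ] yaw -44.8
Fn,Ft,Fz [5.49 1.32 0.37] yaw -44.96
```

```bash
python3 -m creep '[[[-0.015,0.002,0],0.03,0],[[-0.015,0.002,0],0.03,0]]' >/dev/null; python3 -c 'from h import *; fn()'
python3 -m creep '[[[-0.015,0.002,0],0.03,0],[[-0.015,0.002,0],0.03,0]]'; python3 -c 'from h import *; fn()'
python3 -c '
from h import *
wr("w16")
c=vision.camera("top"); save(c,"t6.png",(200,170,340,260),5.5)'
```

```text
Fn,Ft,Fz [5.34 0.44 0.42] yaw -45.2
time_s: 31.95
ee_pos: [0.487, -0.0503, 0.0324]
eef_rot: [3.141, 0.0, -0.793]
force: [1.5, -4.0, 0.5]
grip_width: 0.0005
Fn,Ft,Fz [ 3.86  1.73 -0.51] yaw -45.44
```

View pics/w16.png

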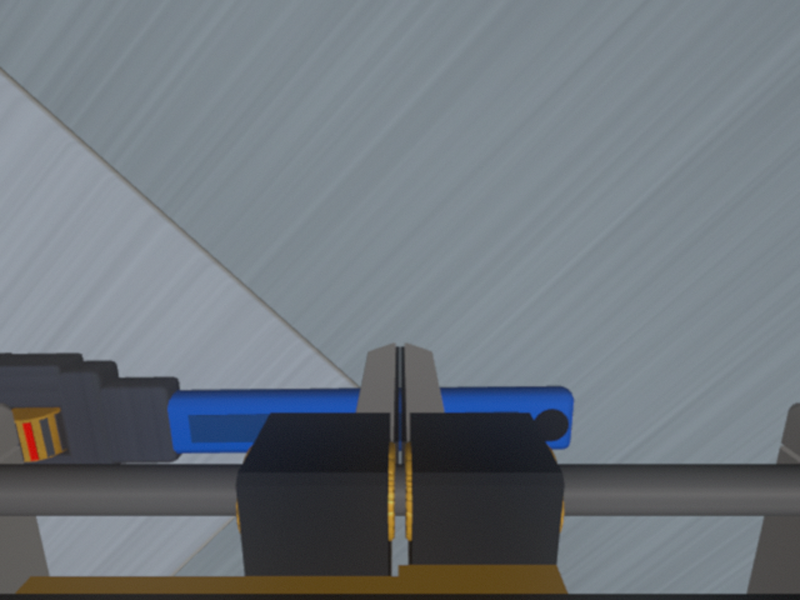

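View pics/t6.png

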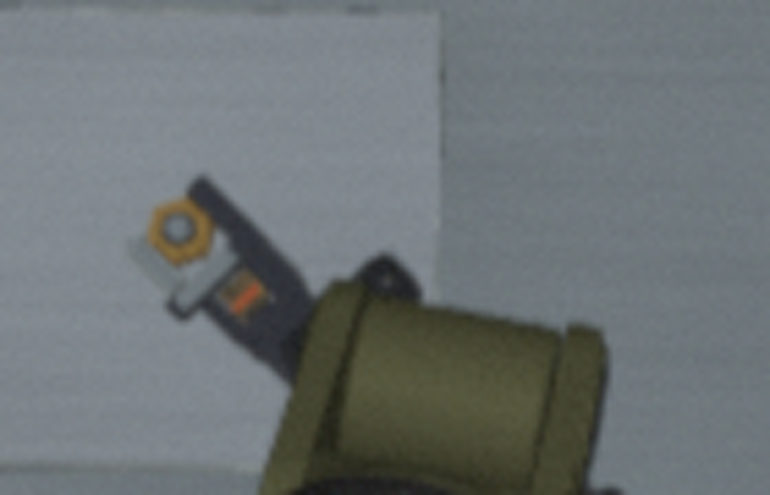

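```bash
python3 -m creep '[[[-0.015,0.002,0],0.03,0],[[-0.03,0.004,0],0.06,0],[[-0.03,0.004,0],0.06,0]]' >/dev/null; python3 -c 'from h import *; fn()'
python3 -m creep '[[[-0.015,0.002,0],0.03,0],[[-0.015,0.002,0],0.03,0]]'>/dev/null; python3 -c 'from h import *; fn()'
python3 -m creep '[[[-0.015,0.002,0],0.03,0],[[-0.015,0.002,0],0.03,0]]'>/dev/null; python3 -c 'from h import *; fn()'
```

```text
Fn,Ft,Fz [ 4.92  2.01 -0.29] yaw -45.92
Fn,Ft,Fz [ 4.47  2.19 -0.76] yaw -46.16
Fn,Ft,Fz [ 4.52  1.8  -0.17] yaw -46.4
```

```bash
python3 -m creep '[[[-0.015,0.002,0],0.03,0],[[-0.015,0.002,0],0.03,0]]' >/dev/null; python3 -c 'from h import *; fn()'
python3 -m creep '[[[-0.012,0.002,0],0.025,0],[[-0.012,0.002,0],0.025,0]]'>/dev/null; python3 -c 'from h import *; fn()'
python3 -m creep '[[[-0.012,0.002,0],0.025,0],[[-0.012,0.002,0],0.025,0]]'>/dev/null; python3 -c 'from h import *; fn()'
```

```text
Fn,Ft,Fz [5.36 1.23 0.51] yaw -46.64
Fn,Ft,Fz [4.95 1.2  0.  ] yaw -46.84
Fn,Ft,Fz [ 4.14  0.85 -1.33] yaw -47.04
```

```bash
python3 -m creep '[[[-0.012,0.002,0],0.025,0],[[-0.012,0.002,0],0.025,0]]' >/dev/null; python3 -c 'from h import *; fn()'
python3 -m creep '[[[-0.012,0.002,0],0.025,0],[[-0.012,0.002,0],0.025,0]]'>/dev/null; python3 -c 'from h import *; fn()'
python3 -m creep '[[[-0.012,0.002,0],0.025,0],[[-0.012,0.002,0],0.025,0]]'>/dev/null; python3 -c 'from h import *; fn()'
```

```text
Fn,Ft,Fz [5.5  1.48 0.18] yaw -47.24
Fn,Ft,Fz [ 4.32  1.61 -0.11] yaw -47.44
Fn,Ft,Fz [ 4.39  0.94 -0.13] yaw -47.64
```

```bash
python3 -m creep '[[[-0.012,0.002,0],0.025,0],[[-0.012,0.002,0],0.025,0]]' >/dev/null; python3 -c 'from h import *; fn()'
python3 -m creep '[[[-0.012,0.002,0],0.025,0],[[-0.012,0.002,0],0.025,0]]'>/dev/null; python3 -c 'from h import *; fn()'
python3 -m creep '[[[-0.012,0.002,0],0.025,0],[[-0.012,0.002,0],0.025,0]]'; python3 -c 'from h import *; fn()'
```

```text
Fn,Ft,Fz [4.96 1.6  0.09] yaw -47.84
Fn,Ft,Fz [5.67 0.35 0.79] yaw -48.04
time_s: 34.55
ee_pos: [0.4803, -0.0449, 0.0324]
eef_rot: [3.142, 0.0, -0.842]
force: [1.7, -3.7, -0.2]
grip_width: 0.0002
Fn,Ft,Fz [3.87 1.16 0.23] yaw -48.24
```

```bash
python3 -m creep '[[[-0.012,0.002,0],0.025,0],[[-0.012,0.002,0],0.025,0]]' >/dev/null; python3 -c 'from h import *; fn()'
python3 -m creep '[[[-0.012,0.002,0],0.025,0],[[-0.012,0.002,0],0.025,0]]'>/dev/null; python3 -c 'from h import *; fn()'
python3 -c '
from h import *
wr("w17")
c=vision.camera("scene"); save(c,"s3.png",(325,150,425,285),4.4)
c=vision.camera("top"); save(c,"t7.png",(210,180,280,230),10)'
```

```text
Fn,Ft,Fz [ 4.02  0.57 -0.02] yaw -48.44
Fn,Ft,Fz [4.12 0.43 0.39] yaw -48.64
```

View pics/t7.png

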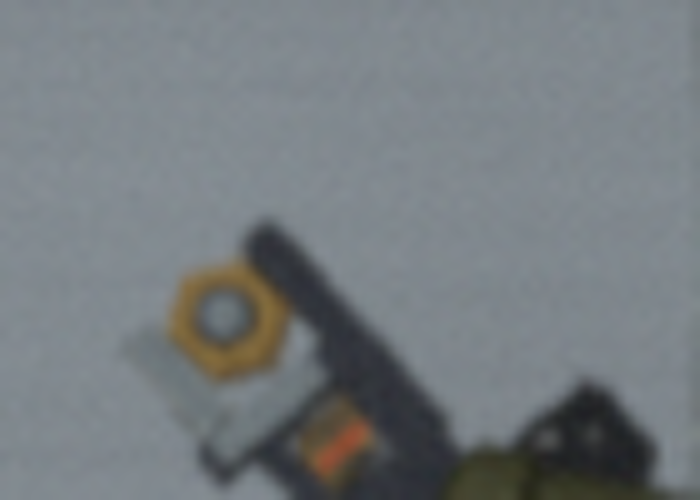

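View pics/w17.png

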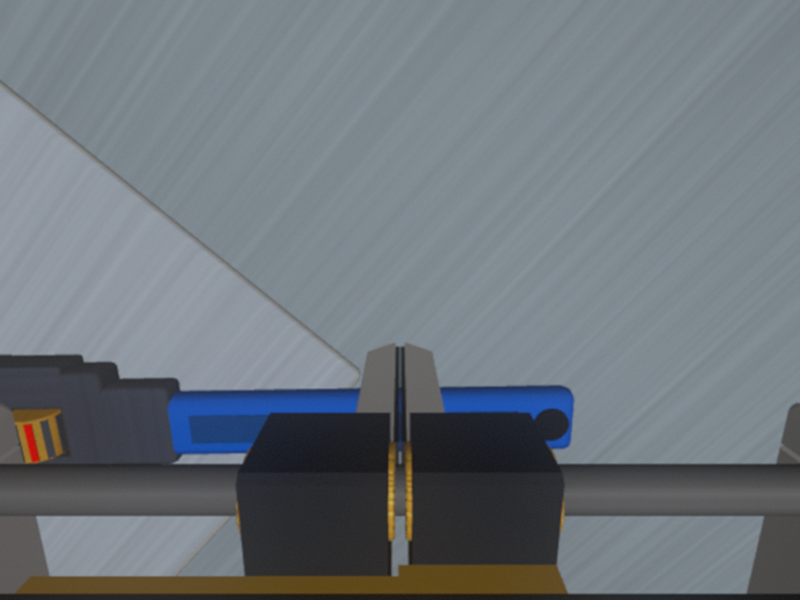

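```bash
python3 -m creep '[[[-0.015,0.002,0],0.02,0],[[-0.015,0.002,0],0.02,0]]' >/dev/null; python3 -c 'from h import *; fn()'
python3 -m creep '[[[-0.015,0.002,0],0.02,0],[[-0.015,0.002,0],0.02,0]]' >/dev/null; python3 -c 'from h import *; fn()'
python3 -m creep '[[[-0.015,0.002,0],0.02,0],[[-0.015,0.002,0],0.02,0]]' >/dev/null; python3 -c 'from h import *; fn()'
```

```text
Fn,Ft,Fz [ 4.43 -0.02  1.75] yaw -48.8
Fn,Ft,Fz [ 4.4  -1.49  1.82] yaw -48.96
Fn,Ft,Fz [ 4.06 -1.76  0.95] yaw -49.12
```

```bash
python3 -m creep '[[[-0.015,0.001,0],0.03,0],[[-0.015,0.001,0],0.03,0]]' >/dev/null; python3 -c 'from h import *; fn()'
python3 -m creep '[[[-0.015,0.001,0],0.03,0],[[-0.015,0.001,0],0.03,0]]' >/dev/null; python3 -c 'from h import *; fn()'
python3 -m creep '[[[-0.015,0.001,0],0.03,0],[[-0.015,0.001,0],0.03,0]]' >/dev/null; python3 -c 'from h import *; fn()'
```

```text
Fn,Ft,Fz [ 4.02 -1.28  1.32] yaw -49.36
Fn,Ft,Fz [ 4.31 -1.38  0.79] yaw -49.6
Fn,Ft,Fz [ 4.32 -1.29  1.06] yaw -49.84
```

```bash
python3 -m creep '[[[-0.015,0.001,0],0.02,0],[[-0.015,0.001,0],0.02,0]]' >/dev/null; python3 -c 'from h import *; fn()'
python3 -m creep '[[[-0.015,0.001,0],0.02,0],[[-0.015,0.001,0],0.02,0]]' >/dev/null; python3 -c 'from h import *; fn()'
python3 -c '
from h import *
wr("w18"); print(telemetry.get_obs()["time_s"],telemetry.get_obs()["qpos"])
c=vision.camera("scene"); save(c,"s4.png",(325,150,425,285),4.4)
c=vision.camera("top"); save(c,"t8.png",(210,180,280,230),10)'
```

```text
Fn,Ft,Fz [ 5.5  -1.91  1.71] yaw -50.0
Fn,Ft,Fz [ 5.07 -1.29  0.89] yaw -50.16
36.75 [-1.60777682e-01  4.05028768e-01  1.88920174e+00  3.42051771e-05
  8.46640393e-01  2.28534218e+00]
```

View pics/t8.png

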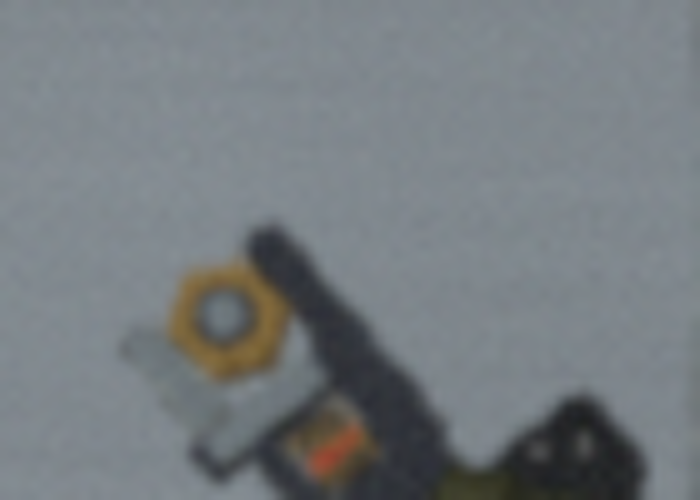

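View pics/s4.png

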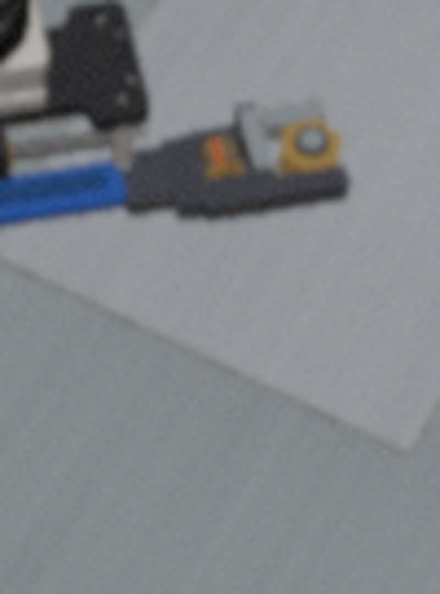

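View pics/w18.png

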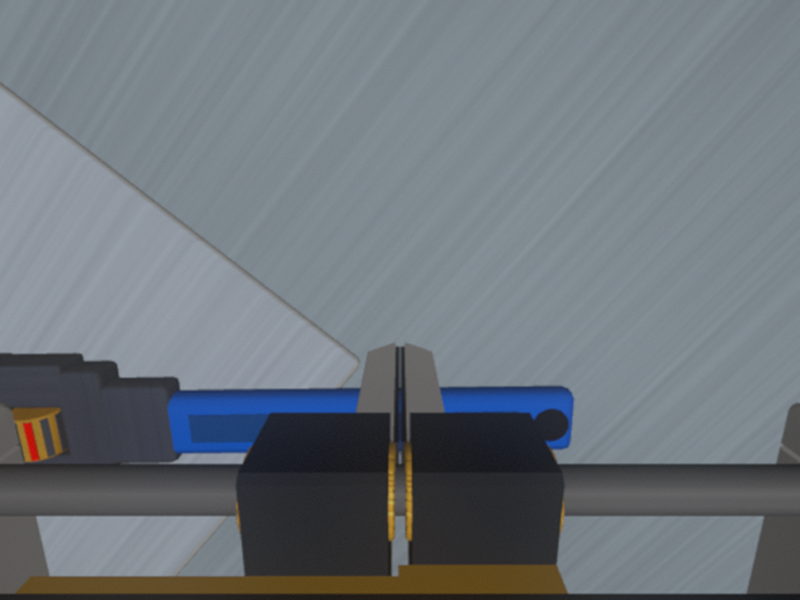

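```bash
python3 -m creep '[[[-0.012,0.001,0],0.02,0],[[-0.012,0.001,0],0.02,0]]' >/dev/null; python3 -c 'from h import *; fn()'
python3 -m creep '[[[-0.012,0.001,0],0.02,0],[[-0.012,0.001,0],0.02,0]]' >/dev/null; python3 -c 'from h import *; fn()'
python3 -m creep '[[[-0.012,0.001,0],0.02,0],[[-0.012,0.001,0],0.02,0]]' >/dev/null; python3 -c 'from h import *; fn()'
```

```text
Fn,Ft,Fz [ 5.15 -1.91  0.97] yaw -50.32
Fn,Ft,Fz [ 5.11 -2.4   1.24] yaw -50.48
Fn,Ft,Fz [ 5.44 -1.39  1.72] yaw -50.64
```

```bash
python3 -m creep '[[[-0.012,0.001,0],0.02,0],[[-0.012,0.001,0],0.02,0]]' >/dev/null; python3 -c 'from h import *; fn()'
python3 -m creep '[[[-0.012,0.001,0],0.02,0],[[-0.012,0.001,0],0.02,0]]' >/dev/null; python3 -c 'from h import *; fn()'
python3 -c '
from h import *
c=wr("w19"); c=vision.camera("top"); save(c,"t9.png",(210,180,280,230),10)'
```

```text
Fn,Ft,Fz [ 6.65 -2.59  2.11] yaw -50.8
Fn,Ft,Fz [ 5.27 -2.33  0.75] yaw -50.96
```

View pics/t9.png

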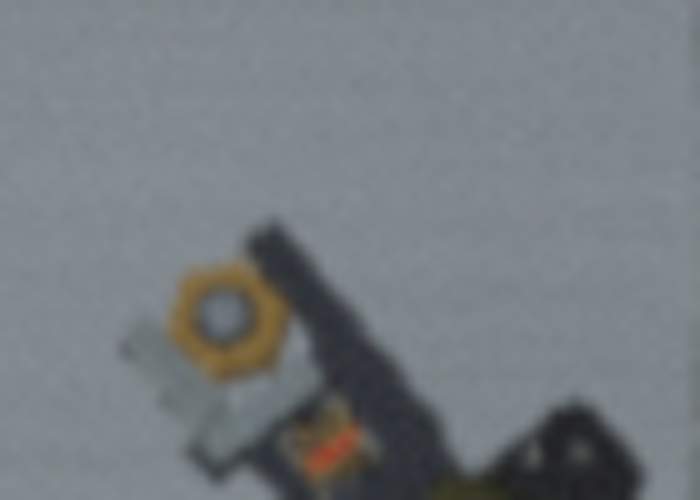

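View pics/w19.png

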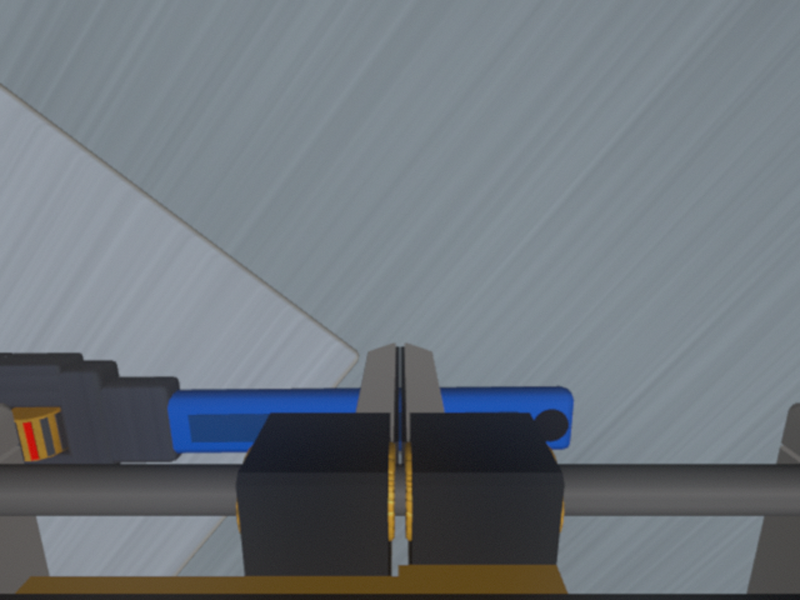

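```bash
python3 -m creep '[[[-0.012,0.001,0],0.015,0],[[-0.012,0.001,0],0.015,0]]' ; python3 -c 'from h import *; fn()'
python3 -m creep '[[[-0.012,0.001,0],0.015,0],[[-0.012,0.001,0],0.015,0]]' ; python3 -c 'from h import *; fn()'
```

```text
time_s: 38.15
ee_pos: [0.473, -0.0374, 0.0326]
eef_rot: [-3.141, -0.001, -0.891]
force: [5.6, -2.5, -1.6]
grip_width: 0.0005
Fn,Ft,Fz [ 5.48 -2.76  1.65] yaw -51.08
time_s: 38.35
ee_pos: [0.4726, -0.037, 0.0326]
eef_rot: [-3.141, -0.001, -0.894]
force: [6.3, -2.9, -2.1]
grip_width: 0.0003
Fn,Ft,Fz [ 6.21 -3.1   2.06] yaw -51.2
```

```bash
python3 -m creep '[[[-0.008,-0.02,0],0.01,0],[[-0.008,-0.02,0],0.01,0]]' >/dev/null; python3 -c 'from h import *; fn()'
python3 -m creep '[[[-0.01,0,0],0.01,0],[[-0.01,0,0],0.01,0]]' ; python3 -c 'from h import *; fn()'
```

```text
Fn,Ft,Fz [6.54 1.66 0.04] yaw -51.26
time_s: 38.75
ee_pos: [0.4722, -0.036, 0.0324]
eef_rot: [3.141, -0.0, -0.896]
force: [1.5, -7.1, 0.1]
grip_width: 0.0005
Fn,Ft,Fz [ 6.52  3.3  -0.05] yaw -51.35
```

Fn has now held at 6.5 N over two readings, close to the 7 N expected at the stop. I'll back off and inspect the nut and jaws.

```bash
python3 -m creep '[[[0.1,0,0],0,0],[[0.25,0,0],0,0],[[0.25,0,-0.8],0,0],[[0.5,-0.5,-1.6],0,0],[[0.7,-1.5,-1.6],0,0],[[0.8,-2.5,-1.6],0,0],[[0.8,-2.5,-1.6],0,0],[[0.8,-2.5,-1.6],0,0]]'; python3 -c '
from h import *
wr("w20")'
```

```text
time_s: 39.55
ee_pos: [0.5948, 0.0116, 0.1114]
eef_rot: [3.14, 0.002, -0.895]
force: [-0.7, -0.7, -1.4]
grip_width: 0.0006
```

View pics/w20.png

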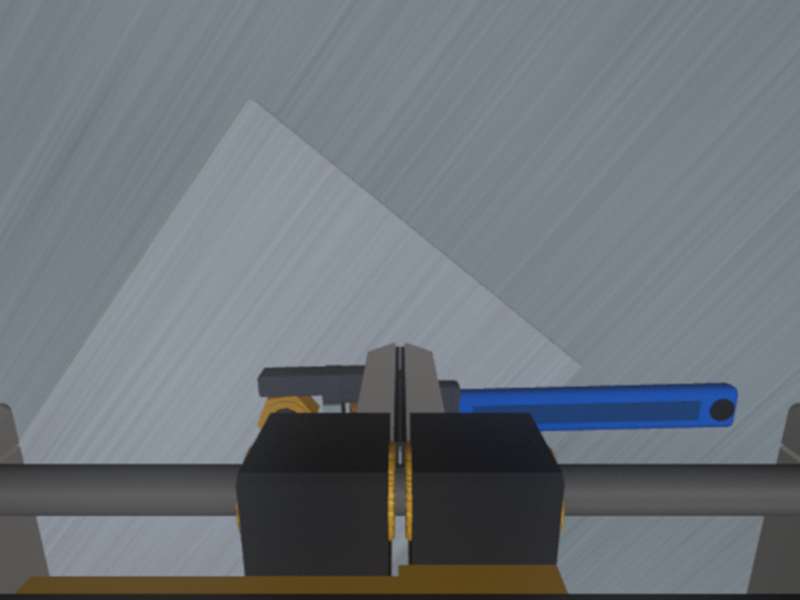

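```bash
python3 -m creep '[[[-0.8,-0.6,-0.6],0,0],[[-1.4,-1,-0.8],0,0],[[-1.4,-1,-0.8],0,0],[[-1.4,-1,-0.8],0,0],[[-1.4,-1,-0.8],0,0]]'; python3 -c '
from h import *
wr("w21",(200,100,360,220),5)'
```

```text
time_s: 40.1
ee_pos: [0.5902, 0.0922, 0.152]
eef_rot: [-3.14, 0.004, -0.893]
force: [0.5, -0.6, -0.2]
grip_width: 0.0003
```

View pics/w21.png

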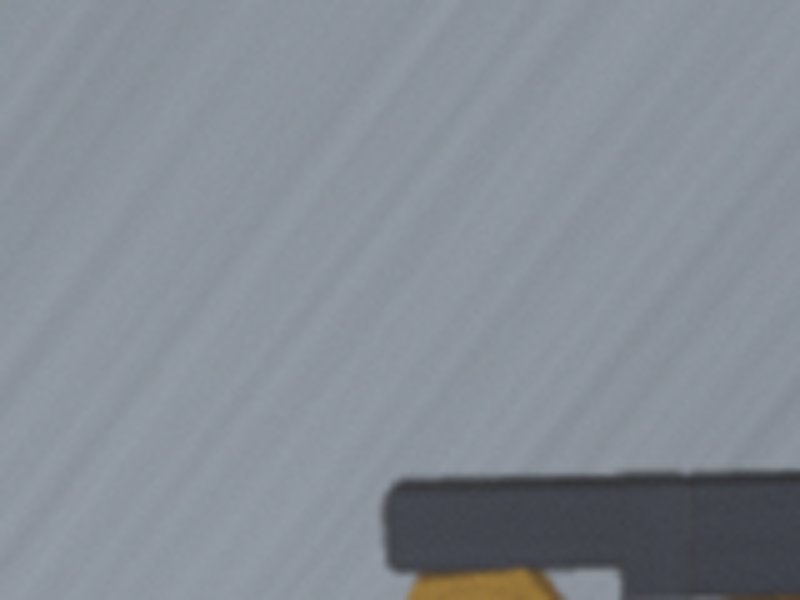

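```bash
python3 -c '
from h import *
import pickle
c=pickle.load(open("w21.pkl","rb")); save(c,"w21z.png",(240,180,440,330),4)'
```

```text
(no output)
```

View pics/w21z.png

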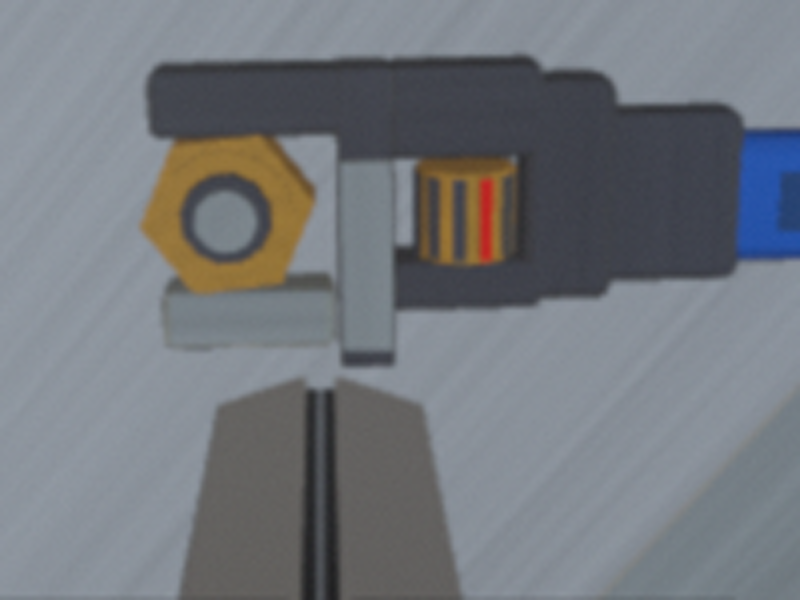

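```bash
python3 -c '
from h import *
import pickle
c=pickle.load(open("w21.pkl","rb"))
im=cv2.cvtColor(c["img"],cv2.COLOR_RGB2BGR)[205:275,272:342]; cv2.imwrite("pics/w21y.png",cv2.resize(im,None,fx=8,fy=8,interpolation=cv2.INTER_CUBIC))'
```

```text
(no output)
```

View pics/w21y.png

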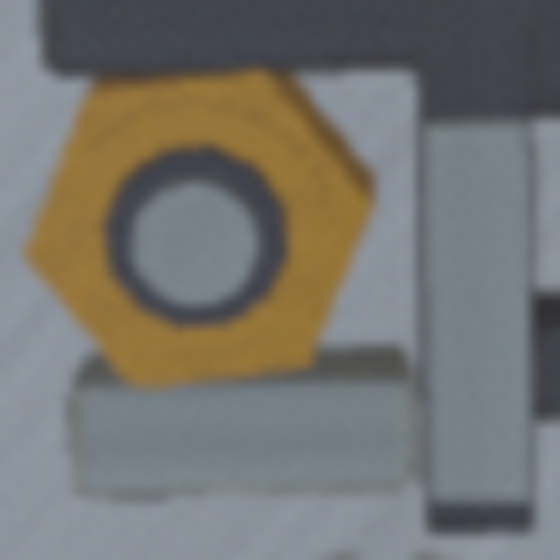

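```bash
python3 -c '
from h import *
import pickle
c=pickle.load(open("w21.pkl","rb"))
P=lambda X,Y,z:px(c,272+X/8-.45,205+Y/8-.45,z)
for X in (150,250,350): print(np.linalg.norm(P(X,72,.024)-P(X,382,.024))*1e3)
L,R_=P(25,250,.023),P(372,197,.023); print("LR",np.linalg.norm(L-R_)*1e3,np.degrees(np.arctan2(*(R_-L)[[1,0]])))
a,b=P(268,72,.023),P(135,388,.023);print("URLL",np.linalg.norm(a-b)*1e3,np.degrees(np.arctan2(*(a-b)[[1,0]])))
a,b=P(98,80,.023),P(312,372,.023);print("ULLR",np.linalg.norm(a-b)*1e3,np.degrees(np.arctan2(*(b-a)[[1,0]])))
a,b=P(60,75,.024),P(415,68,.024);print("wr",np.degrees(np.arctan2(*(b-a)[[1,0]])))
a,b=P(85,492,.024),P(405,488,.024);print("wr",np.degrees(np.arctan2(*(b-a)[[1,0]])))
print("stud",P(192,243,.027),"throat",P(418,200,.024))
c=pickle.load(open("w8.pkl","rb"))
P=lambda X,Y,z:px(c,240+X/3.3-.35,120+Y/3.3-.35,z)
for Y in (140,220,280): print("w8 gap",np.linalg.norm(P(154,Y,.024)-P(344,Y,.024))*1e3)
a,b=P(252,72,.023),P(243,294,.023); print("w8 nut",np.linalg.norm(a-b)*1e3,np.degrees(np.arctan2(*(a-b)[[1,0]])))
a,b=P(343,105,.024),P(347,310,.024); print("w8 wr",np.degrees(np.arctan2(*(a-b)[[1,0]])))
'
```

```text
30.850722008314396
30.843716063688067
30.83893847399105
LR 34.1149143478785 -132.23415509875036
URLL 34.294905048817846 -74.1605155996982
ULLR 35.5053493966736 163.67248526514047
wr -140.0101752264757
wr -140.38091716740823
stud [0.60724449 0.10097305 0.027     ] throat [0.59259437 0.0846661  0.024     ]
w8 gap 29.160721953125822
w8 gap 29.62957112193732
w8 gap 29.991222682175696
w8 nut 34.23151542161307 88.7998218841309
w8 wr 93.39460812449872
```

The image puts the nut 43° (0.75 rad) from its start, with about 0.9 mm of jaw play. I'll push the handle gently once more to confirm it is at the stop.

```bash
python3 -m creep '[[[0.3,1,0.4],0,0],[[0.85,2,0.6],0,0],[[0.85,3,0.8],0,0],[[0.85,3.5,0.8],0,0],[[0.85,3.5,0.8],0,0],[[0.85,3.5,1.5],0,0],[[0.85,3.5,2.2],0,0],[[0.85,3.5,2.4],0,0],[[0.85,3.5,2.4],0,0],[[0.75,3.5,2.4],0,0],[[0.68,3.5,2.4],0,0],[[0.66,3.5,2.4],0,0]]'; python3 -c 'from h import *; fn()'
python3 -m creep '[[[-0.02,0,0],0,0],[[-0.02,0,0],0,0]]'; python3 -c 'from h import *; fn()'
```

```text
time_s: 41.35
ee_pos: [0.4756, -0.0412, 0.033]
eef_rot: [-3.138, 0.002, -0.89]
force: [-0.6, -1.0, 0.6]
grip_width: 0.0005
Fn,Ft,Fz [ 0.34  1.09 -0.57] yaw -51.01
time_s: 41.55
ee_pos: [0.4748, -0.0406, 0.0323]
eef_rot: [-3.139, 0.003, -0.891]
force: [-0.0, 0.5, 0.7]
grip_width: 0.0004
Fn,Ft,Fz [-0.39 -0.28 -0.7 ] yaw -51.02
```

```bash
python3 -m creep '[[[-0.02,0,0],0,0],[[-0.02,0,0],0,0]]'; python3 -c 'from h import *; fn()'
python3 -m creep '[[[-0.02,0,0],0,0],[[-0.02,0,0],0,0]]'; python3 -c 'from h import *; fn()'
python3 -m creep '[[[-0.01,0,0],0,0],[[-0.01,0,0],0,0]]'; python3 -c 'from h import *; fn()'
```

```text
time_s: 41.75
ee_pos: [0.474, -0.0399, 0.0319]
eef_rot: [-3.139, 0.004, -0.891]
force: [-0.5, -0.2, 0.7]
grip_width: 0.0004
Fn,Ft,Fz [-0.15  0.56 -0.74] yaw -51.03
time_s: 41.95
ee_pos: [0.4736, -0.0394, 0.032]
eef_rot: [-3.139, 0.003, -0.891]
force: [0.7, -2.9, -0.4]
grip_width: 0.0003
Fn,Ft,Fz [2.74 1.25 0.41] yaw -51.03
time_s: 42.15
ee_pos: [0.4733, -0.039, 0.0319]
eef_rot: [-3.139, 0.003, -0.891]
force: [1.9, -3.9, 0.2]
grip_width: 0.0005
Fn,Ft,Fz [ 4.25  0.94 -0.2 ] yaw -51.03
```

```bash
python3 -m creep '[[[-0.01,0,0],0,0],[[-0.01,0,0],0,0]]'; python3 -c 'from h import *; fn()'
python3 -m creep '[[[-0.01,0,0],0,0],[[-0.01,0,0],0,0]]'; python3 -c 'from h import *; fn()'
```

```text
time_s: 42.35
ee_pos: [0.4729, -0.0385, 0.0319]
eef_rot: [-3.139, 0.003, -0.891]
force: [1.8, -4.6, 0.7]
grip_width: 0.0005
Fn,Ft,Fz [ 4.74  1.47 -0.71] yaw -51.03
time_s: 42.55
ee_pos: [0.4725, -0.0382, 0.0319]
eef_rot: [-3.139, 0.003, -0.891]
force: [2.2, -4.8, -0.0]
grip_width: 0.0005
Fn,Ft,Fz [ 5.08  1.34 -0.01] yaw -51.03
```

```bash
python3 -m creep '[[[-0.01,0,0],0,0],[[-0.01,0,0],0,0]]'; python3 -c 'from h import *; fn()'
python3 -m creep '[[[-0.01,0,0],0,0],[[-0.01,0,0],0,0]]'; python3 -c 'from h import *; fn()'
python3 -m creep '[[[-0.008,0,0],0,0],[[-0.008,0,0],0,0]]'; python3 -c 'from h import *; fn()'
```

```text
time_s: 42.75
ee_pos: [0.4723, -0.0378, 0.0319]
eef_rot: [-3.139, 0.003, -0.891]
force: [1.6, -5.4, -1.6]
grip_width: 0.0005
Fn,Ft,Fz [5.17 2.14 1.58] yaw -51.03
time_s: 42.95
ee_pos: [0.472, -0.0375, 0.032]
eef_rot: [-3.139, 0.003, -0.891]
force: [1.3, -6.3, -0.7]
grip_width: 0.0002
Fn,Ft,Fz [5.73 2.97 0.67] yaw -51.03
time_s: 43.15
ee_pos: [0.4717, -0.0372, 0.032]
eef_rot: [-3.139, 0.003, -0.891]
force: [2.2, -7.5, 0.1]
grip_width: 0.0004
Fn,Ft,Fz [ 7.19  2.99 -0.1 ] yaw -51.03
```

It reads 7.2 N with a stiff rise, so the nut is firm at the stop. I'll let go and check once more.

```bash
python3 -m creep '[[[0.1,0,0],0,0],[[0.3,0,0],0,0],[[0.3,0,-0.8],0,0],[[0.4,-0.5,-1.6],0,0],[[-0.2,-1.5,-2.2],0,0],[[-0.6,-2.5,-2.4],0,0],[[-0.6,-3.5,-2.4],0,0],[[-0.6,-3.5,-2.4],0,0],[[-0.6,-3.5,-2.4],0,0],[[-0.6,-3.5,-2.4],0,0]]'; python3 -c '
from h import *
c=wr("w22",(240,180,440,330),4); print((c["depth"][150:250,480:600:20][::30]).round(3))
c=vision.camera("scene"); save(c,"s5.png")'
```

```text
time_s: 44.15
ee_pos: [0.5885, 0.0945, 0.1518]
eef_rot: [-3.14, 0.006, -0.89]
force: [0.6, 1.5, -0.0]
grip_width: 0.0004
[[0.304 0.304 0.303 0.304 0.302 0.303]
 [0.301 0.309 0.31  0.31  0.309 0.308]
 [0.297 0.294 0.296 0.295 0.293 0.294]
 [0.301 0.302 0.305 0.322 0.322 0.322]]
```

View pics/w22.png

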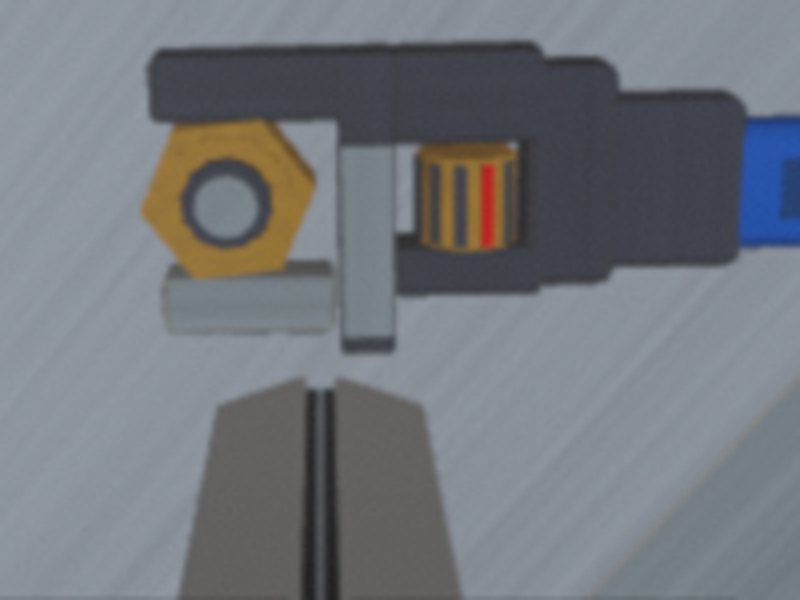

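View pics/s5.png

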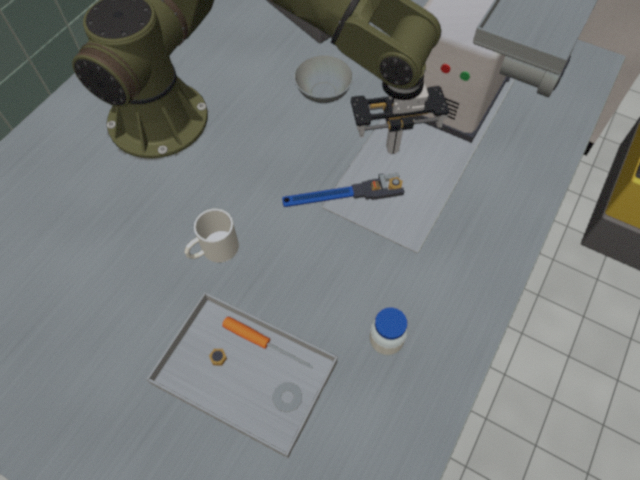

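The nut and jaws look the same as before the confirming push. The wrench lies flat, and the other objects are at the same pixels as at the start.

```bash
python3 -c '
from h import *
print(ctrl.hand_in(), telemetry.get_obs()["time_s"])'
```

```text
the job is handed in; nothing more can be done
the job is handed in; nothing more can be done
```

I rolled the worm until the jaws closed on the nut, then swung the handle clockwise to the stop, let go and handed the job in at about 44 s. The hand-in gave no verdict.

**Closing the jaws:** this took six strokes. I pressed at about 8–14 N, except the second stroke, which reached 19 N (limit 30 N). By the end the drag had risen to 8.5 N and the jaw no longer moved.

**Turning the nut:** it turned at about 4–5 N. A second gentle push rose stiffly to 7.2 N and the nut did not move further. The wrist camera put the nut's turn at about 43° (0.75 rad, ±1.5°), which matches the stop.

**Last checks:**
- The wrench looks flat, with the nut about 3 mm from the mouth point.
- The robot is clear of everything, and the other objects look unmoved in the scene view.

**Jaw play – my checks disagree:** after closing, the camera showed about 0 mm of play; at the end it showed about 0.9 mm. The angle by which the wrench leads the nut suggests 1.1–1.6 mm. My best figure is about 1 mm, under the 1.5 mm needed for step 1, but the top of that range would exceed it. The jaws probably closed on the nut with the wrench a few degrees askew.

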